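Clear the modelling board, ink the centre marks on three faces of a plinth and set it up

ROBOT

A 7-joint arm with a two-finger parallel gripper is mounted at the origin on the work surface. World frame = base frame: x ahead of the robot, y to its left, z up, the work surface at z = 0. Lengths are in mm, angles in rad, forces in N, time in s.
With the tool pointing down it reaches from about 425 to 875 mm from the base axis. Payload 4.7 kg.
Tool frame: the origin (TCP) lies midway between the tips of the shut fingers; the grasp point (between the pads) lies 19 mm behind it; y points along the fingers, x is the direction in which the jaws open and shut, and the axes are right-handed (so a half turn about y gives the same grasp; the last joint's range is limited). The gripper opens to 85 mm and grips with 20 to 120 N. Pads are 22 mm wide; open, the fingers measure 114 mm over their backs; the gripper's body (76 mm by 85 mm) begins 54 mm behind the grasp point. The pads swing forward as they close: fully open they stand 13 mm farther back than shut.
Start: joints at [-1.232, 0.321, -0.07, 1.45, 0.023, 1.371, -0.057], TCP at [207.455, 616.025, 231.349] pointing down, gripper open.
Joint ranges: [-2.86, 2.86], [-0.3, 2.09], [-1.38, 1.24], [0.06, 2.45], [-1.56, 4.7], [0.09, 2.05], [-2.69, 2.69]. Speed limits (rad/s): [2.57, 2.57, 3.14, 3.14, 3.14, 3.14, 3.14].

INTERFACE

Orientations are given as [roll, pitch, yaw] about the fixed x, y, z axes, in that order (R = Rz(yaw) Ry(pitch) Rx(roll)).
In Python, from bench import manip, cams, finish_job, finder gives the robot as it stands.
- The arm moves only by the tool send_rows, never from a script. Its argument "steps" is a list of rows, each a list of 7 numbers: the opening, from 0 (shut) to 1 (fully open), then the shift along the tool's x, y, z in mm, then the turn, a rotation vector about the tool's x, y, z in rad. In form: [[gripper, dx, dy, dz, rx, ry, rz], ...]. A call has 1 to 20 rows; each row is the pose to reach, as a shift and turn from the pose commanded when the call began, along the tool's axes at that moment; what a row does not reach only later rows make up. A row lasts 1/8 s, in which the tool goes at most 62.5 mm and 10.7 degrees, less where a joint would pass 70% of its speed; a pose out of reach is approached as far as the arm can. A call with a gripper value outside its range is refused whole. The fingers move at their own pace and stop on an object; the grip force is fixed at half the most. Time passes only in rows, so rows that repeat a pose let the fingers close. It gives the time, the measured TCP pose, the force and the opening at its end, in the units of the state.
- manip.get_state(): the state, without advancing time (a new reading comes with each control period).
- cams.camera(name): name is "scene" or "top" or "wrist"; returns a dict with "color" (400x640x3 uint8, red, green, blue), "fx", "fy", "cx", "cy" (pixels), "camera_from_world" (4x4, takes a point from world to camera coordinates). Camera axes: x right, y up, looking along -z (the intrinsics and any distortion apply to the point x, -y, -z); pixel columns grow to the right and rows downward; lengths in mm; the calibration is good to about 2 mm. The wrist camera is an equidistant fisheye: a pixel r from the principal point sees the ray r / f radians off the axis. A picture is of the moment at which its call begins. There is no depth.
- finish_job(): hands the job in, once; it reports no verdict.
Trained networks look in the newest picture that a camera, given by its name, has taken for a name from the list of things; names that differ only in an ending like _2 or _b are one class to them, and where a whole thing is asked for, a point or a joint stands for the part that bears it (a point fixed in the world has none). Each returns a list of dicts, best first, with "confidence" (0 to 1); they miss things now and then, are a little off and sometimes report something else, mostly with a low value. They report only what shows in the picture. A call takes as long as a camera call.
- finder.silhouettes(camera, label): "pixels" (400x640 bool, what is visible of it) and "rect" ([centre column, centre row, width, height] in pixels, round what is visible of it).
The state is a dict: "t": time; "joint_positions": joint angles; "joint_vel": joint speeds; "tau": joint torques, N m; "tool_pos": TCP position; "ee_rot": TCP orientation; "force": force on the tool from outside, world axes, zero at the start; "torque": the same for the moment, N m; "grip_width": finger opening in mm.
Only numpy, scipy, OpenCV 4.12 (cv2) and the standard library are available. Lean on these libraries where they do the work, as an engineer would, in place of code of your own. Each camera call takes 0.05 s, during which the arm holds its last target.

TASK

With the scraper, never with the fingers, sweep all the plaster chips off the modelling board into the steel trough at its left end. Then mark the plinth on the spring-mounted inked bar: press its red face squarely and centrally on to the bar until the bar is fully home and hold it there for a moment, turn the plinth and do the same with the blue face, then with the yellow face. Finish with the plinth standing square in the yellow outline on the board with its red face towards the robot's side and with the scraper standing back on its black rubber mat, and leave the other things on the bench alone.

Things in the scene. Friction and masses are not known exactly. Their poses are not given: they have to be found in the camera images.
- board: fixed dark wooden modelling board, 200 x 200 mm, top 20 mm above the table; origin at the centre of the slab's underside, -x side towards the robot. Fences 8 mm thick, 32 mm high above the table, stand outside its x = +/-100 mm sides from y = -100 to +200 mm; no fence at y = -100 mm. At y = +100 mm (left) the board ends and drops to a steel trough
- board_mark (a point): centre of the yellow square outline (76 mm over all, 68 mm inside) painted in the middle of the board, at the board's top surface; axes as the board
- trough (a point): centre of the trough's floor, 3 mm above the table: the trough runs from y = +100 to +192 mm in the board's frame, 200 mm long in x, open above; its outer wall (8 mm thick) is 20 mm high, as high as the board
- marker: fixed blue marking fixture: base plate 100 x 100 x 8 mm (x = 25 to 125 mm) with an upright bracket 80 mm wide, 46 mm high, at x = 50 mm. Origin on the table below the front of the bar at rest; the bar faces -x: the plinth is pressed against it in +x, and nothing stands before it
- mark_bar (a joint): travel of the upright black inked bar along the marker's +x, in m: 0 at rest, 0.010 fully home at its stop; a spring pushes it back with 3 N at rest to 6 N when home. The bar is 10 mm wide (y) and stands 10 to 44 mm above the table
- bar_front (a point): middle of the bar's front face, 27 mm above the table; moves with the bar
- plinth: loose white plaster plinth 60 x 60 x 50 mm, about 0.32 kg, with a square wooden stub 30 x 30 mm, 44 mm high, on the middle of its top (94 mm in all) to grip it by; origin at the centre of its underside. Coloured disc and top-edge stripe on three faces: red -x, blue -y, yellow +x; +y is plain. Starts upright on the table at the right
- face_red (a point): centre of the red face, 27 mm above the plinth's underside
- face_blue (a point): centre of the blue face, 27 mm above the plinth's underside
- face_yellow (a point): centre of the yellow face, 27 mm above the plinth's underside
- mat: fixed black rubber mat 150 (x) x 90 (y) x 3 mm, place of the scraper; origin at the centre of its underside
- scraper: loose scraper, 0.16 kg: wooden block 100 (x) x 40 (y) x 22 mm with steel on both long faces (y = +/-20 mm), either of which pushes chips; on top an orange grip rib 70 (x) x 20 (y) x 40 mm (62 mm in all), pinched across y. Origin at the centre of its underside; it starts standing on the mat
- chip0: loose plaster chip, about 17 x 14 x 11 mm, 10 g, lying on the board at the start (3 to 5 of the five are present); origin at the centre of its underside as built
- chip1: loose plaster chip, about 17 x 14 x 11 mm, 10 g, lying on the board at the start (3 to 5 of the five are present); origin at the centre of its underside as built
- chip2: loose plaster chip, about 17 x 14 x 11 mm, 10 g, lying on the board at the start (3 to 5 of the five are present); origin at the centre of its underside as built
- chip3: loose plaster chip, about 17 x 14 x 11 mm, 10 g, lying on the board at the start (3 to 5 of the five are present); origin at the centre of its underside as built
- chip4: loose plaster chip, about 17 x 14 x 11 mm, 10 g, lying on the board at the start (3 to 5 of the five are present); origin at the centre of its underside as built
- jar: bystander: amber glass jar, 60 mm across, 85 mm high; origin under its centre
- maquette: bystander: small terracotta head on a dark block 50 x 50 mm, 88 mm high; origin under its centre
- tin: bystander: green tin, 64 mm across, 50 mm high, to the right of the marker; origin under its centre

How it is judged:
By the outcome, as a careful person would: the job done as asked, in the order asked, and still so for the second after the job is handed in, with the robot touching nothing.
Of chip0, chip1, chip2, chip3, chip4 only 3 to 5 are there at a start; the rules pass over those that are not, and their reading is None.
At some moment in a run one of plinth, scraper may be knocked a few centimetres aside while the robot is not near it.
Once in a run the grip may slacken for a moment while it holds something.
It also fails if it takes over 208 s, if anything falls off the work surface, if the arm or the gripper's body presses on something with over 40 N, if the wrist force passes 120 N, or if a joint passes its speed limit or range.

## Working session

There is one attempt and no reset: what is moved stays moved. The work goes in short steps, Python scripts to look and compute and a tool call to move; the robot and the scene stay as the last step left them, time stands still between calls to the robot, and variables do not carry over. Pictures are saved under pics/ and viewed, and the job is handed in when it is done.

Besides the shell and the picture viewer there is one more tool, called after "Request:" by a JSON object that holds its "method" and its "body", one argument or row to a line. send_rows: Moves the arm, as the interface text tells. Its arguments: {"type":"object","properties":{"steps":{"type":"array"}},"required":["steps"]}

```bash
ls; mkdir -p pics; python3 - <<'E'
from bench import manip,cams,finder
import cv2
s=manip.get_state(); print(s)
for n in ["scene","top","wrist"]:
    c=cams.camera(n); cv2.imwrite(f"pics/a_{n}.png",c["color"][:,:,::-1])
    print(n,c["fx"],c["fy"],c["cx"],c["cy"],c["camera_from_world"].round(3).tolist(),[k for k in c])
E
```

```text
pics
{'t': 0.0, 'joint_positions': array([-1.23191721,  0.32180257, -0.07010214,  1.45171143,  0.02261446,
        1.37077687, -0.05687859]), 'joint_vel': array([-8.38988570e-05,  3.49251817e-04,  4.00037819e-04,  1.18757779e-03,
       -1.60074933e-03, -3.36124160e-04, -4.66406381e-04]), 'tau': array([ 1.19004881e-06, -4.93569589e+01, -3.82306287e-01, -3.14340806e+01,
        1.29878611e-02,  1.13021547e-02, -1.80146863e-06]), 'tool_pos': array([207.28134067, 615.48620661, 230.21861486]), 'ee_rot': array([-1.57090448,  0.00190776,  1.2460893 ]), 'force': array([-0.04586224, -0.06850775, -0.34357375]), 'torque': array([-0.04085703, -0.05793731, -0.00708946]), 'grip_width': 85.68652462558477}
scene 498.42316589634373 498.42316589634373 318.4564744053261 200.72248746128597 [[-0.543, 0.839, 0.015, 301.139], [-0.527, -0.355, 0.772, 192.668], [0.654, 0.412, 0.635, -1795.476], [0.0, 0.0, 0.0, 1.0]] ['color', 'fx', 'fy', 'cx', 'cy', 'camera_from_world']
top 463.8617289861934 463.8617289861934 328.9250450919987 196.40935078416578 [[0.005, -1.0, -0.013, -11.673], [0.998, 0.004, 0.064, -499.463], [-0.064, -0.013, 0.998, -1294.097], [0.0, 0.0, 0.0, 1.0]] ['color', 'fx', 'fy', 'cx', 'cy', 'camera_from_world']
wrist 309.70691628693146 309.70691628693146 320.6020015297502 198.8875283751567 [[0.319, 0.948, -0.002, -650.481], [-0.91, 0.306, -0.279, 36.181], [-0.264, 0.091, 0.96, -379.907], [0.0, 0.0, 0.0, 1.0]] ['color', 'fx', 'fy', 'cx', 'cy', 'camera_from_world']
```

View pics/a_scene.png

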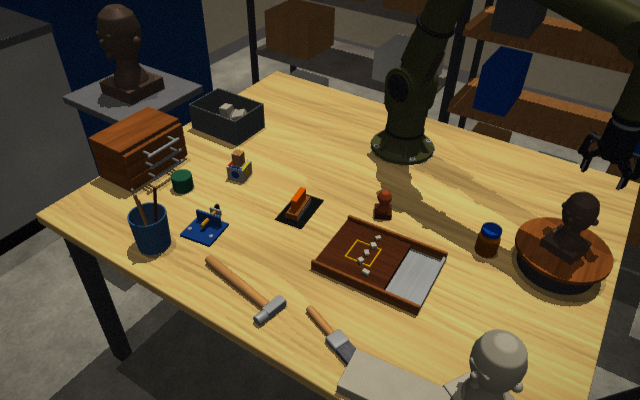

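View pics/a_top.png

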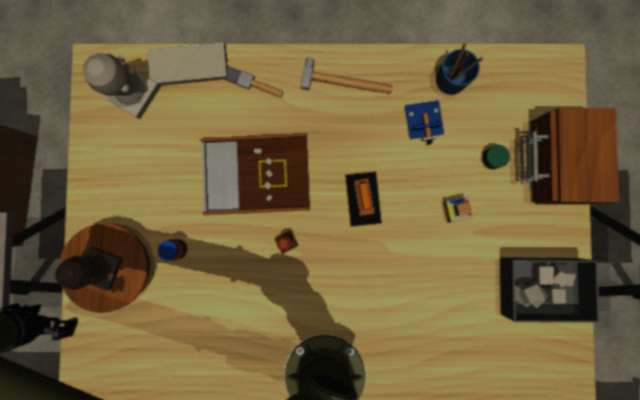

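View pics/a_wrist.png

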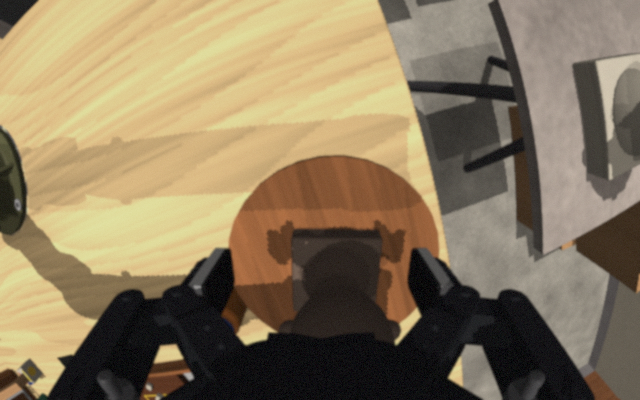

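```bash
cat > h.py <<'E'
import numpy as np, cv2
from bench import manip,cams,finder
from scipy.optimize import minimize
def proj(c,P,fish=False):
    P=np.atleast_2d(P).astype(float); T=np.array(c["camera_from_world"])
    q=P@T[:3,:3].T+T[:3,3]; a=np.stack([q[:,0],-q[:,1],-q[:,2]],1)
    if fish:
        r=np.hypot(a[:,0],a[:,1])+1e-9; th=np.arctan2(r,a[:,2]); k=th/r
        return np.stack([c["cx"]+c["fx"]*a[:,0]*k, c["cy"]+c["fy"]*a[:,1]*k],1)
    return np.stack([c["cx"]+c["fx"]*a[:,0]/a[:,2], c["cy"]+c["fy"]*a[:,1]/a[:,2]],1)
def unproj(c,px,z,fish=False):
    px=np.atleast_2d(px).astype(float); T=np.array(c["camera_from_world"])
    u=(px[:,0]-c["cx"])/c["fx"]; v=(px[:,1]-c["cy"])/c["fy"]
    if fish:
        th=np.hypot(u,v)+1e-12; s=np.sin(th)/th; d=np.stack([u*s,v*s,np.cos(th)],1)
    else: d=np.stack([u,v,np.ones_like(u)],1)
    d=np.stack([d[:,0],-d[:,1],-d[:,2]],1)@T[:3,:3]
    o=-T[:3,:3].T@T[:3,3]
    t=(z-o[2])/d[:,2]
    return o+d*t[:,None]
def box(cx,cy,z0,sx,sy,sz):
    return np.array([[cx+a*sx/2,cy+b*sy/2,z0+k*sz] for a in(-1,1) for b in(-1,1) for k in(0,1)])
MODELS={
 "plinth":[box(0,0,0,60,60,50),box(0,0,50,30,30,44)],
 "scraper":[box(0,0,0,100,40,22),box(0,0,22,70,20,40)],
 "mat":[box(0,0,0,150,90,3)],
 "tin":[np.array([[32*np.cos(a),32*np.sin(a),z] for a in np.arange(0,6.28,.3) for z in (0,50)])],
 "jar":[np.array([[30*np.cos(a),30*np.sin(a),z] for a in np.arange(0,6.28,.3) for z in (0,85)])],
 "maquette":[box(0,0,0,50,50,88)],
 "board":[box(0,0,0,200,200,20),box(-104,50,0,8,300,32),box(104,50,0,8,300,32),box(0,196,0,200,8,20)],
 "marker":[box(75,0,0,100,100,8),box(54,0,0,8,80,46)],
}
def place(parts,x,y,yaw,z=0):
    c,s=np.cos(yaw),np.sin(yaw); R=np.array([[c,-s,0],[s,c,0],[0,0,1]])
    return [p@R.T+[x,y,z] for p in parts]
def render(c,parts,fish,S=4):
    m=np.zeros((400*S,640*S),np.uint8)
    for p in parts:
        q=proj(c,p,fish)
        h=cv2.convexHull(((q+.5)*S).astype(np.float32)).astype(np.int32)
        cv2.fillConvexPoly(m,h,255)
    return cv2.resize(m,(640,400),interpolation=cv2.INTER_AREA)/255.
def fit(views,name,x0,z=0,yawfix=None):
    """views: list of (cam dict, mask, fish)"""
    parts=MODELS[name]
    def cost(p):
        t=0
        for c,m,f in views:
            r=render(c,place(parts,p[0],p[1],p[2],z),f)
            i=np.minimum(r,m).sum(); t+=1-i/(np.maximum(r,m).sum()+1e-9)
        return t/len(views)
    best=None
    for y in ([x0[2]] if len(x0)>2 else np.arange(-.8,.8,.4)):
        s=np.array([[0,0,0],[12,0,0],[0,12,0],[0,0,.2]],float)+[x0[0],x0[1],y]
        r=minimize(cost,[x0[0],x0[1],y],method="Nelder-Mead",options=dict(initial_simplex=s,xatol=.05,fatol=1e-4,maxiter=200))
        if best is None or r.fun<best.fun: best=r
    return best.x,1-best.fun
def shot(names,tag=None):
    d={}
    for n in names:
        c=cams.camera(n); d[n]=c
        if tag: cv2.imwrite(f"pics/{tag}_{n}.png",c["color"][:,:,::-1])
    return d
def zoom(c,r0,r1,c0,c1,fn,k=4):
    im=c["color"][r0:r1,c0:c1,::-1]; cv2.imwrite(fn,cv2.resize(im,None,fx=k,fy=k,interpolation=cv2.INTER_CUBIC))
E
python3 - <<'E'
from h import *
d=shot(["top","scene"])
t=d["top"]
zoom(t,90,250,140,330,"pics/z1.png"); zoom(t,80,250,330,520,"pics/z2.png")
for n in ["plinth","scraper","mat","tin","jar","maquette","board","marker","chip0","mark_bar"]:
    for cn in ["top","scene"]:
        S=finder.silhouettes(cn,n)
        print(n,cn,[(round(q["confidence"],2),np.round(q["rect"]).tolist()) for q in S][:7])
        if S: np.save(f"/tmp/{n}_{cn}.npy",S[0]["pixels"])
import pickle; pickle.dump(d,open("/tmp/d0.pkl","wb"))
E
```

```text
plinth top [(0.87, [458.0, 210.0, 27.0, 30.0]), (0.24, [426.0, 123.0, 40.0, 43.0])]
plinth scene [(0.89, [239.0, 164.0, 25.0, 35.0])]
scraper top [(0.62, [366.0, 196.0, 18.0, 34.0]), (0.4, [254.0, 176.0, 111.0, 81.0])]
scraper scene [(0.83, [299.0, 205.0, 31.0, 31.0])]
mat top [(0.7, [364.0, 198.0, 33.0, 55.0])]
mat scene [(0.62, [301.0, 212.0, 41.0, 31.0])]
tin top [(0.88, [496.0, 156.0, 28.0, 28.0])]
tin scene [(0.76, [182.0, 183.0, 26.0, 22.0])]
jar top [(0.74, [172.0, 250.0, 29.0, 24.0])]
jar scene [(0.77, [490.0, 238.0, 26.0, 33.0])]
maquette top [(0.83, [286.0, 244.0, 23.0, 24.0]), (0.28, [457.0, 210.0, 30.0, 30.0])]
maquette scene [(0.96, [383.0, 206.0, 17.0, 32.0])]
board top [(0.9, [254.0, 175.0, 112.0, 80.0])]
board scene [(0.83, [380.0, 266.0, 141.0, 98.0]), (0.55, [181.0, 184.0, 25.0, 23.0]), (0.47, [241.0, 165.0, 25.0, 30.0]), (0.17, [298.0, 204.0, 29.0, 35.0])]
marker top [(0.72, [426.0, 122.0, 40.0, 44.0])]
marker scene [(0.57, [204.0, 226.0, 46.0, 41.0])]
chip0 top []
chip0 scene [(0.45, [372.0, 245.0, 6.0, 6.0]), (0.38, [360.0, 260.0, 7.0, 6.0])]
mark_bar top [(0.42, [431.0, 130.0, 9.0, 31.0])]
mark_bar scene [(0.6, [211.0, 215.0, 22.0, 18.0])]
```

```bash
python3 - <<'E'
from h import *
import pickle; d=pickle.load(open("/tmp/d0.pkl","rb"))
for n in ["plinth","scraper","mat","tin","jar","maquette","board","marker"]:
    try:
        V=[(d[c],np.load(f"/tmp/{n}_{c}.npy").astype(float),False) for c in ["top","scene"]]
    except Exception as e: print(n,e); continue
    m=V[0][1]; ys,xs=np.nonzero(m); x0=unproj(d["top"],[xs.mean(),ys.mean()],10)[0]
    for v in (V,V[:1],V[1:]):
        print(n,[np.round(a,2) for a in fit(v,n,x0[:2])])
E
```

```text
plinth [array([ 4.6324e+02, -3.6644e+02,  2.6000e-01]), np.float64(0.9)]
plinth [array([ 4.6396e+02, -3.6598e+02,  2.1000e-01]), np.float64(0.94)]
plinth [array([ 4.5904e+02, -3.7185e+02,  4.1000e-01]), np.float64(0.92)]
scraper [array([ 4.9738e+02, -1.0921e+02,  2.0000e-01]), np.float64(0.86)]
scraper [array([ 4.9889e+02, -1.0703e+02,  2.0000e-01]), np.float64(0.9)]
scraper [array([ 4.9221e+02, -1.1267e+02,  2.2000e-01]), np.float64(0.92)]
mat [array([ 4.9372e+02, -1.0576e+02,  9.0000e-02]), np.float64(0.58)]
mat [array([ 4.9419e+02, -1.0497e+02,  1.0000e-01]), np.float64(0.69)]
mat [array([ 4.9005e+02, -1.1027e+02,  9.0000e-02]), np.float64(0.51)]
tin [array([ 611.44, -475.91,   -0.75]), np.float64(0.92)]
tin [array([ 6.1161e+02, -4.7549e+02,  4.0000e-02]), np.float64(0.94)]
tin [array([ 6.0743e+02, -4.8051e+02,  5.9000e-01]), np.float64(0.96)]
jar [array([ 3.4919e+02,  4.2163e+02, -3.9000e-01]), np.float64(0.88)]
jar [array([ 3.5027e+02,  4.2006e+02, -2.8000e-01]), np.float64(0.85)]
jar [array([ 3.4514e+02,  4.2075e+02, -7.0000e-02]), np.float64(0.91)]
maquette [array([371.7 , 110.38,   0.42]), np.float64(0.79)]
maquette [array([372.61, 107.25,   0.47]), np.float64(0.86)]
maquette [array([373.02, 112.3 ,   0.39]), np.float64(0.72)]
board [array([5.6346e+02, 1.4919e+02, 5.0000e-02]), np.float64(0.73)]
board [array([5.6407e+02, 1.5201e+02, 5.0000e-02]), np.float64(0.71)]
board [array([5.6234e+02, 1.4828e+02, 6.0000e-02]), np.float64(0.75)]
marker [array([ 710.52, -207.55,   -1.45]), np.float64(0.84)]
marker [array([ 711.56, -205.18,   -1.43]), np.float64(0.9)]
marker [array([ 6.4324e+02, -2.9678e+02,  1.5000e-01]), np.float64(0.87)]
```

View pics/z1.png

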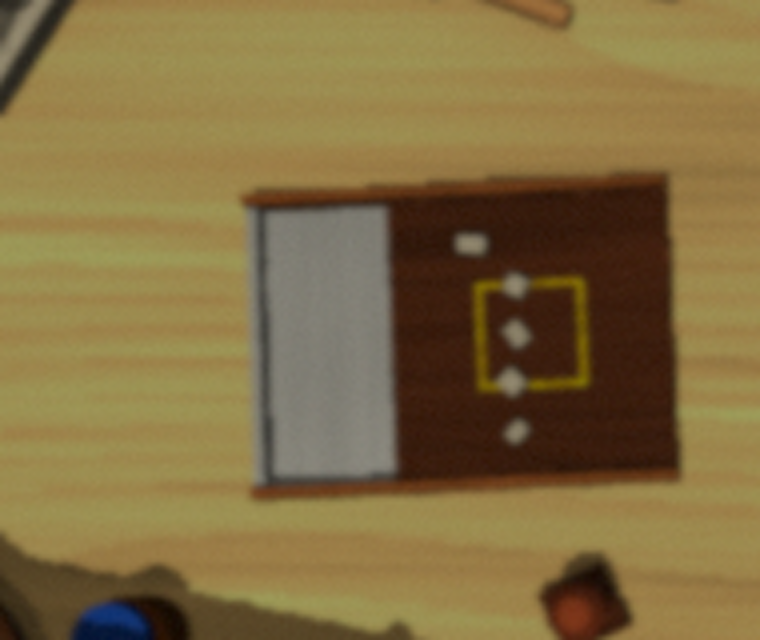

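View pics/z2.png

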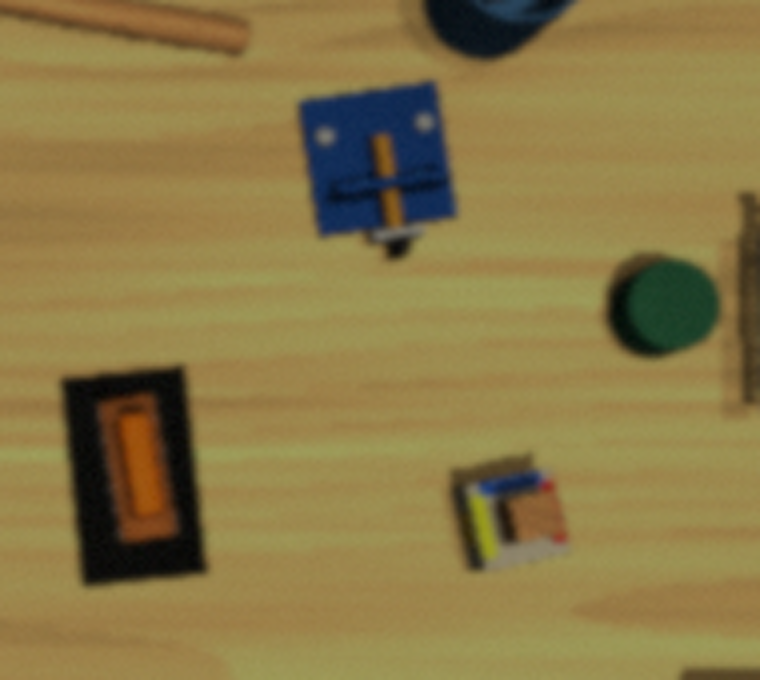

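```bash
cat >> h.py <<'E'
from scipy.spatial.transform import Rotation as Rn
def tool():
    s=manip.get_state(); return np.array(s["tool_pos"]),Rn.from_euler("xyz",s["ee_rot"]),s
def plan(x,y,z,yaw):
    """row (dx,dy,dz,rx,ry,rz) from the measured pose to pointing-down target"""
    p,R,s=tool(); Rt=Rn.from_euler("xyz",[-np.pi/2,0,yaw])
    d=R.inv().apply(np.array([x,y,z])-p); r=(R.inv()*Rt).as_rotvec()
    print("row",np.round(d,1).tolist(),np.round(r,3).tolist(),"dist",round(np.linalg.norm(d)),"rowsNeeded",max(np.linalg.norm(d)/62.5,np.degrees(np.linalg.norm(r))/10.7).round(1))
def st():
    p,R,s=tool(); print("t",round(s["t"],2),"pos",p.round(1),"rpy",np.round(s["ee_rot"],3),"F",np.round(s["force"],1),"w",round(s["grip_width"],1),"q",np.round(s["joint_positions"],2))
E
python3 - <<'E'
from h import *
import pickle; d=pickle.load(open("/tmp/d0.pkl","rb"))
c=shot(["wrist"])["wrist"]; T=c["camera_from_world"]; o=-T[:3,:3].T@T[:3,3]
p,R,s=tool(); print("cam in tool",R.inv().apply(o-p),"axes(cam x,y,z in tool)",R.inv().apply(T[:3,:3]).round(2))
t=d["top"]
print("mark",unproj(t,[273,173.5],20),"bar",unproj(t,[429,142.5],44))
for q in [(471,243),(515,285),(517,333),(511,382),(516,432)]: print(unproj(t,[140+q[0]/4,90+q[1]/4],26))
plan(500,-110,260,1.57)
E
```

```text
cam in tool [   1.5138098  -143.19870372   71.23746542] axes(cam x,y,z in tool) [[ 1.    0.   -0.  ]
 [ 0.    0.28  0.96]
 [ 0.   -0.96  0.28]]
mark [[563.5888192  148.84141177  20.        ]] bar [[ 648.73491314 -287.1705196    44.        ]]
[[627.39359038 191.98890142  26.        ]]
[[597.60461741 160.46768348  26.        ]]
[[563.58302915 158.61952506  26.        ]]
[[528.9509347  162.40080881  26.        ]]
[[493.75974292 158.42895128  26.        ]]
row [-594.7, -28.7, -508.9] [0.0, -0.324, 0.0] dist 783 rowsNeeded 12.5
```

```bash
python3 - <<'E'
from h import *
plan(207,615,320,1.246);plan(480,320,320,0); plan(545,120,300,-1.526); plan(545,-105,300,-1.37)
E
```

```text
row [-1.1, -88.6, 0.1] [0.0, -0.0, 0.0] dist 89 rowsNeeded 1.4
row [-193.6, -88.7, -352.8] [-0.0, 1.246, 0.0] dist 412 rowsNeeded 6.7
row [-362.4, -68.7, -478.2] [-0.0, 2.772, 0.0] dist 604 rowsNeeded 14.8
row [-575.6, -68.7, -550.0] [-0.0, 2.616, 0.0] dist 799 rowsNeeded 14.0
```

Request:
{"method": "send_rows", "body": {
  "steps": [
    [1, 0, -70, 0, 0, 0, 0],
    [1, 0, -85, 0, 0, 0, 0],
    [1, -60, -85, -110, 0, 0.4, 0],
    [1, -120, -85, -220, 0, 0.8, 0],
    [1, -194, -85, -353, 0, 1.246, 0],
    [1, -194, -85, -353, 0, 1.246, 0],
    [1, -230, -80, -400, 0, 1.6, 0],
    [1, -300, -75, -430, 0, 2, 0],
    [1, -362, -70, -478, 0, 2.4, 0],
    [1, -362, -70, -478, 0, 2.6, 0],
    [1, -362, -70, -478, 0, 2.772, 0],
    [1, -362, -70, -478, 0, 2.772, 0],
    [1, -362, -70, -478, 0, 2.772, 0],
    [1, -362, -70, -478, 0, 2.772, 0],
    [1, -362, -70, -478, 0, 2.772, 0],
    [1, -362, -70, -478, 0, 2.772, 0],
    [1, -362, -70, -478, 0, 2.772, 0]
  ]
}}

```text
t: 3.42
tool_pos: [544.9, 120.4, 301.5]
ee_rot: [-1.571, 0.0, -1.531]
force: [0.4, 1.1, -0.5]
grip_width: 85.5
```

```bash
python3 - <<'E'
from h import *
import pickle
st(); d=shot(["wrist"],"b"); pickle.dump(d,open("/tmp/db.pkl","wb"))
plan(530,-110,300,-1.37)
E
```

```text
t 3.42 pos [544.9 120.4 301.5] rpy [-1.571  0.    -1.531] F [ 0.4  1.1 -0.5] w 85.5 q [-0.74  0.1   0.52  1.59 -0.05  1.46 -1.75]
row [229.8, 1.4, -23.1] [-0.0, -0.165, -0.0] dist 231 rowsNeeded 3.7
```

View pics/b_wrist.png

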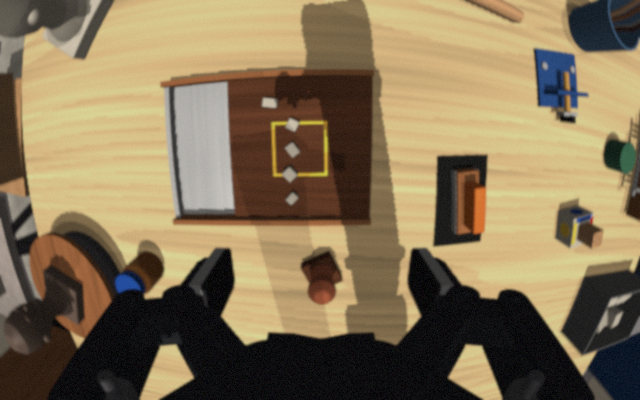

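```bash
python3 - <<'E'
from h import *
import pickle
c=pickle.load(open("/tmp/db.pkl","rb"))["wrist"]; im=c["color"]
hsv=cv2.cvtColor(im,cv2.COLOR_RGB2HSV)
m=((hsv[...,0]>20)&(hsv[...,0]<35)&(hsv[...,1]>150)&(hsv[...,2]>90)).astype(np.uint8)
m[:, :255]=0;m[:,345:]=0;m[:105]=0;m[195:]=0
ys,xs=np.nonzero(m); P=unproj(c,np.stack([xs,ys],1),20,True)[:,:2].astype(np.float32)
print(len(P),cv2.minAreaRect(P))
# wrist zooms
zoom(c,60,240,150,390,"pics/c1.png",3.3); zoom(c,30,260,420,640,"pics/c2.png",2.6)
V={}
for n in ["plinth","scraper","mat","marker","mark_bar","chip0","board"]:
    S=finder.silhouettes("wrist",n); print(n,[(round(q["confidence"],2),np.round(q["rect"]).tolist()) for q in S][:7])
    if S: np.save(f"/tmp/{n}_w.npy",S[0]["pixels"])
for n,x0 in [("scraper",(498,-108,.2)),("plinth",(463,-367,.25)),("marker",(645,-290,.15)),("mat",(494,-106,.1)),("board",(563,149,.04))]:
    try: print(n,fit([(c,np.load(f"/tmp/{n}_w.npy").astype(float),True)],n,x0))
    except Exception as e: print(n,e)
E
```

```text
664 ((563.7606201171875, 151.58444213867188), (78.33572387695312, 78.16646575927734), 2.52392315864563)
plinth [(0.91, [580.0, 229.0, 46.0, 40.0])]
scraper [(0.88, [468.0, 200.0, 37.0, 64.0])]
mat [(0.64, [460.0, 199.0, 56.0, 94.0])]
marker [(0.94, [559.0, 86.0, 53.0, 77.0]), (0.18, [468.0, 200.0, 37.0, 65.0])]
mark_bar [(0.61, [568.0, 97.0, 22.0, 52.0])]
chip0 [(0.72, [288.0, 173.0, 15.0, 13.0]), (0.6, [292.0, 151.0, 10.0, 19.0]), (0.59, [461.0, 199.0, 53.0, 98.0]), (0.58, [271.0, 105.0, 15.0, 13.0])]
board [(0.98, [266.0, 148.0, 211.0, 157.0])]
scraper (array([ 4.96889979e+02, -1.07950721e+02,  2.00153592e-01]), np.float64(0.954295011918691))
plinth (array([ 4.62367053e+02, -3.66205520e+02,  2.00676263e-01]), np.float64(0.9597352587820146))
marker (array([ 6.47341431e+02, -2.92054045e+02,  1.33586784e-01]), np.float64(0.8831455690183219))
mat (array([ 4.93734346e+02, -1.05809531e+02,  9.83516887e-02]), np.float64(0.5104105893128947))
board (array([5.65433467e+02, 1.52767442e+02, 5.58114669e-02]), np.float64(0.7352387317715899))
```

View pics/c1.png

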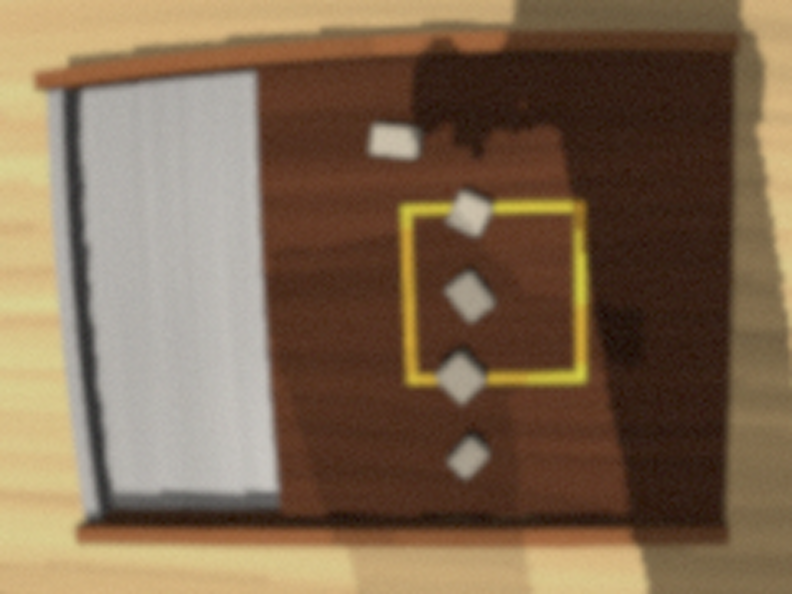

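View pics/c2.png

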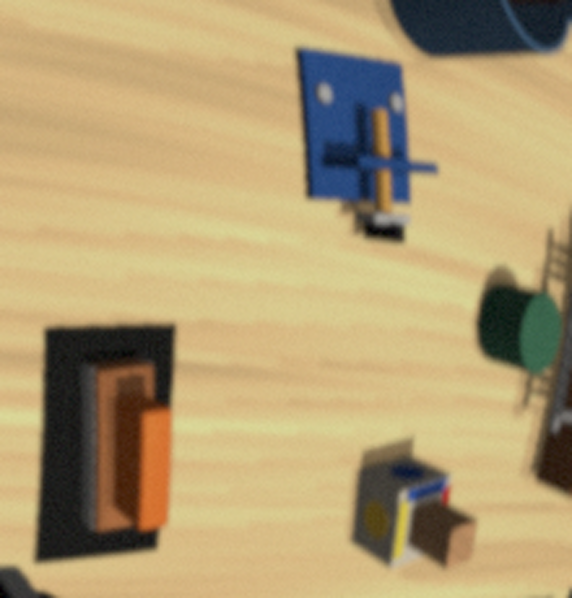

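Request:
{"method": "send_rows", "body": {
  "steps": [
    [1, 60, 0, -6, 0, -0.05, 0],
    [1, 115, 30, -12, 0, -0.1, 0],
    [1, 172, 60, -18, 0, -0.165, 0],
    [1, 230, 90, -45, 0, -0.165, 0],
    [1, 230, 100, -56, 0, -0.165, 0],
    [1, 230, 100, -56, 0, -0.165, 0],
    [1, 230, 100, -56, 0, -0.165, 0]
  ]
}}

```text
t: 4.7
tool_pos: [500.6, -110.6, 202.2]
ee_rot: [-1.569, -0.0, -1.359]
force: [0.3, 0.6, 0.2]
grip_width: 85.3
```

```bash
cat > look.py <<'E'
from h import *
import pickle,sys
def look(tag,names,inits,z=None):
    st(); d=shot(["wrist"],tag); c=d["wrist"]; pickle.dump(d,open(f"/tmp/{tag}.pkl","wb"))
    out={}
    for n,x0 in zip(names,inits):
        S=finder.silhouettes("wrist",n)
        if not S: print(n,"none"); continue
        r=fit([(c,S[0]["pixels"].astype(float),True)],n,x0,(z or {}).get(n,0)); out[n]=r
        print(n,round(S[0]["confidence"],2),np.round(r[0],3),round(r[1],3))
    return c,out
E
python3 - <<'E'
from look import *
c,o=look("e",["scraper"],[(497,-108,.2)],{"scraper":3})
hsv=cv2.cvtColor(c["color"],cv2.COLOR_RGB2HSV)
ctr=proj(c,[494,-106,3],True)[0]; print(ctr)
E
```

```text
t 4.7 pos [ 500.6 -110.6  202.2] rpy [-1.569 -0.    -1.359] F [0.3 0.6 0.2] w 85.3 q [-0.5   0.04  0.69  1.85 -0.02  1.26 -1.16]
scraper 0.92 [ 4.98647e+02 -1.06619e+02  1.73000e-01] 0.972
[316.61504854 179.8731262 ]
```

View pics/e_wrist.png

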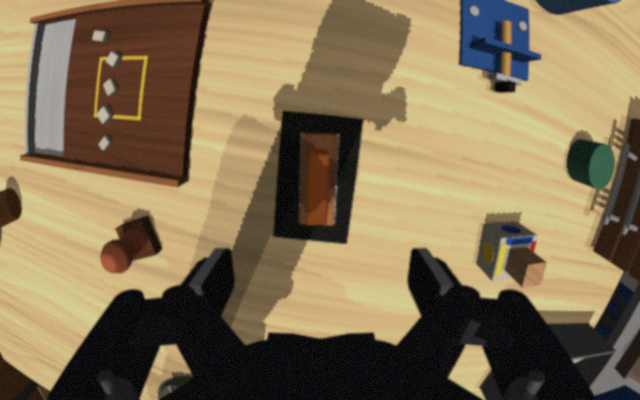

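```bash
python3 - <<'E'
from h import *
import pickle
c=pickle.load(open("/tmp/e.pkl","rb"))["wrist"]; im=c["color"]
zoom(c,100,255,250,390,"pics/e2.png",4)
g=im.max(2); m=np.zeros((400,640),np.uint8); m[105:250,265:372]=(g[105:250,265:372]<48)
n,l,s,_=cv2.connectedComponentsWithStats(m); k=1+np.argmax(s[1:,4]); ys,xs=np.nonzero(l==k)
P=unproj(c,np.stack([xs,ys],1),3,True)[:,:2].astype(np.float32); print("mat",len(P),cv2.minAreaRect(P))
hsv=cv2.cvtColor(im,cv2.COLOR_RGB2HSV)
m=((hsv[...,0]>20)&(hsv[...,0]<35)&(hsv[...,1]>150)&(hsv[...,2]>90)).astype(np.uint8)
m[:, :85]=0;m[:,155:]=0;m[:50]=0;m[125:]=0
ys,xs=np.nonzero(m); P=unproj(c,np.stack([xs,ys],1),20,True)[:,:2].astype(np.float32); print("mark",cv2.minAreaRect(P))
plan(498.6,-106.6,120,-1.38); plan(498.6,-106.6,35,-1.38)
E
```

```text
mat 6042 ((494.00787353515625, -104.40179443359375), (147.08534240722656, 87.55260467529297), 6.397500514984131)
mark ((563.5123291015625, 152.73573303222656), (77.06791687011719, 77.83170318603516), 3.635282039642334)
row [-4.3, 82.2, -1.3] [-0.002, 0.022, 0.0] dist 82 rowsNeeded 1.3
row [-4.4, 167.2, -1.5] [-0.002, 0.022, 0.0] dist 167 rowsNeeded 2.7
```

View pics/e2.png

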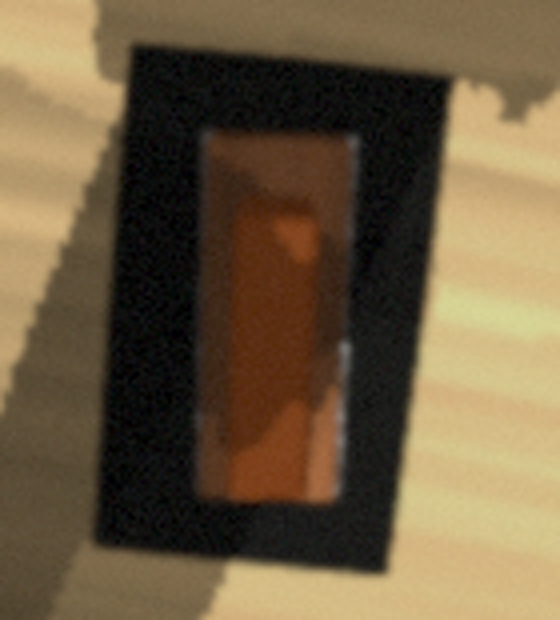

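Request:
{"method": "send_rows", "body": {
  "steps": [
    [1, -4, 60, -1, 0, 0.02, 0],
    [1, -4, 110, -1, 0, 0.02, 0],
    [1, -4, 150, -1, 0, 0.02, 0],
    [1, -4, 167, -1, 0, 0.02, 0],
    [1, -4, 167, -1, 0, 0.02, 0],
    [0, -4, 167, -1, 0, 0.02, 0],
    [0, -4, 167, -1, 0, 0.02, 0],
    [0, -4, 167, -1, 0, 0.02, 0],
    [0, -4, 167, -1, 0, 0.02, 0],
    [0, -4, 167, -1, 0, 0.02, 0],
    [0, -4, 167, -1, 0, 0.02, 0],
    [0, -4, 167, -1, 0, 0.02, 0]
  ]
}}

```text
t: 6.3
tool_pos: [498.2, -108.3, 35.1]
ee_rot: [-1.569, -0.0, -1.381]
force: [-0.9, 0.8, 5.9]
grip_width: 19.0
```

```bash
python3 - <<'E'
from h import *
st()
b=.05; cx,cy=563.6,151.8
print(unproj.__name__)
for X,Y,Z in [(0,-140,100)]:
    pass
c,s=np.cos(b),np.sin(b)
for X,Y in [(0,-50),(0,95),(45,-50),(45,95),(-45,-50),(-45,95)]:
    print(X,Y,cx+c*X-s*Y,cy+s*X+c*Y)
E
```

```text
t 6.3 pos [ 498.2 -108.3   35.1] rpy [-1.569 -0.    -1.381] F [-0.9  0.8  5.9] w 19.0 q [-0.45  0.25  0.68  2.03 -0.2   0.92 -1.05]
unproj
0 -50 566.0989584635339 101.8624869802517
0 95 558.8519789192856 246.6812747375218
45 -50 611.0427201813073 104.11154959743223
45 95 603.795740637059 248.93033735470232
-45 -50 521.1551967457605 99.61342436307118
-45 95 513.9082172015121 244.43221212034126
```

Request:
{"method": "send_rows", "body": {
  "steps": [
    [0, 0, -15, 0, 0, 0, 0],
    [0, 0, -45, 0, 0, 0, 0],
    [0, 0, -60, 0, 0, 0, 0],
    [0, 0, -60, 0, 0, 0, 0]
  ]
}}

```text
t: 6.8
tool_pos: [498.3, -108.0, 95.4]
ee_rot: [-1.568, 0.0, -1.381]
force: [-0.2, 0.2, -2.1]
grip_width: 18.6
```

```bash
python3 - <<'E'
from h import *
st(); shot(["wrist"],"f")
plan(566,95,95,-1.526); plan(566,95,54,-1.526)
E
```

```text
t 6.8 pos [ 498.3 -108.    95.4] rpy [-1.568  0.    -1.381] F [-0.2  0.2 -2.1] w 18.6 q [-0.49  0.16  0.7   1.98 -0.12  1.04 -1.11]
row [-186.3, -0.5, 105.6] [-0.001, 0.145, -0.0] dist 214 rowsNeeded 3.4
row [-186.3, 40.5, 105.6] [-0.001, 0.145, -0.0] dist 218 rowsNeeded 3.5
```

View pics/f_wrist.png

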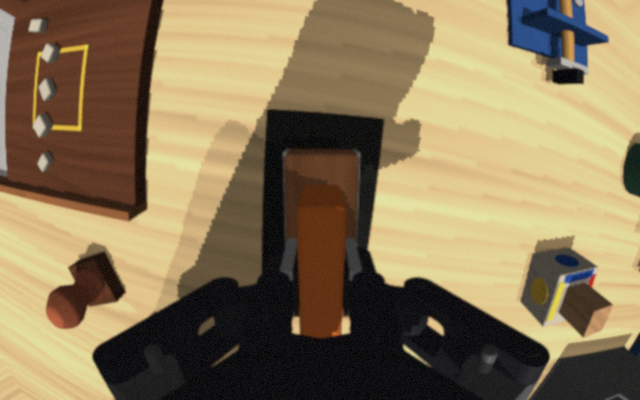

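Request:
{"method": "send_rows", "body": {
  "steps": [
    [0, -40, 0, 22, 0, 0.03, 0],
    [0, -85, 0, 48, 0, 0.07, 0],
    [0, -130, 0, 74, 0, 0.11, 0],
    [0, -170, 0, 96, 0, 0.145, 0],
    [0, -186, 0, 106, 0, 0.145, 0],
    [0, -186, 0, 106, 0, 0.145, 0]
  ]
}}

```text
t: 7.6
tool_pos: [565.9, 95.2, 93.1]
ee_rot: [-1.573, -0.001, -1.523]
force: [-0.8, -0.4, -2.2]
grip_width: 19.5
```

```bash
python3 - <<'E'
from h import *
st(); c=shot(["wrist"],"g")["wrist"]
import pickle; pickle.dump(c,open("/tmp/g.pkl","wb"))
plan(566,95,54,-1.526)
E
```

```text
t 7.6 pos [565.9  95.2  93.1] rpy [-1.573e+00 -1.000e-03 -1.523e+00] F [-0.8 -0.4 -2.2] w 19.5 q [-0.71  0.3   0.58  1.82 -0.18  1.07 -1.59]
row [-1.9, 39.4, 0.4] [0.002, -0.0, 0.002] dist 39 rowsNeeded 0.6
```

View pics/g_wrist.png

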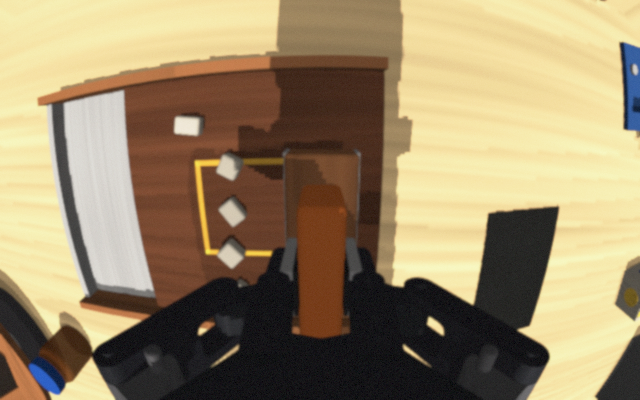

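Request:
{"method": "send_rows", "body": {
  "steps": [
    [0, 0, 20, 0, 0, 0, 0],
    [0, 0, 37, 0, 0, 0, 0],
    [0, 0, 40, 0, 0, 0, 0],
    [0, 0, 40, 0, 0, 0, 0]
  ]
}}

```text
t: 8.15
tool_pos: [566.3, 94.0, 53.9]
ee_rot: [-1.571, -0.0, -1.527]
force: [-0.0, 0.1, -2.1]
grip_width: 19.0
```

```bash
python3 - <<'E'
from h import *
st(); c=shot(["scene"])["scene"]; zoom(c,190,320,290,470,"pics/g3.png",4)
plan(559,247,53.5,-1.526)
E
```

```text
t 8.15 pos [566.3  94.   53.9] rpy [-1.571 -0.    -1.527] F [-0.   0.1 -2.1] w 19.0 q [-0.69  0.35  0.57  1.85 -0.22  1.   -1.56]
row [-152.9, 0.9, -0.9] [-0.0, -0.0, -0.0] dist 153 rowsNeeded 2.4
```

View pics/g3.png

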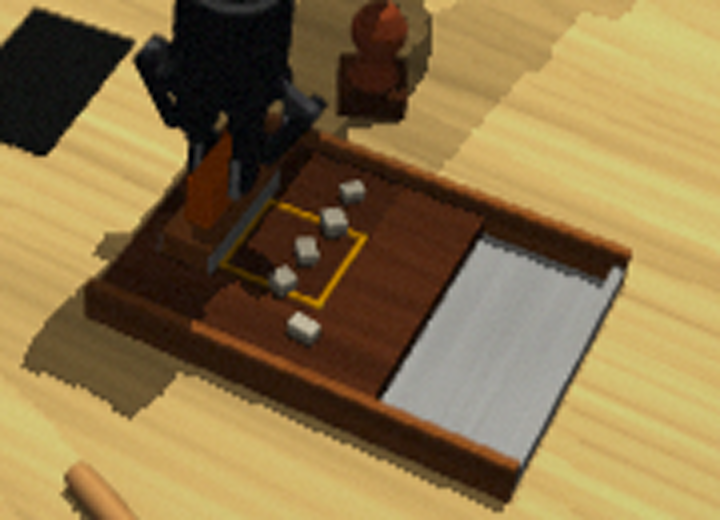

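Request:
{"method": "send_rows", "body": {
  "steps": [
    [0, -10, 0, 0, 0, 0, 0],
    [0, -20, 0, 0, 0, 0, 0],
    [0, -30, 0, 0, 0, 0, 0],
    [0, -40, 0, 0, 0, 0, 0],
    [0, -50, 0, 0, 0, 0, 0],
    [0, -60, 0, 0, 0, 0, 0],
    [0, -70, 0, 0, 0, 0, 0],
    [0, -80, 0, 0, 0, 0, 0],
    [0, -90, 0, 0, 0, 0, 0],
    [0, -100, 0, 0, 0, 0, 0],
    [0, -110, 0, 0, 0, 0, 0],
    [0, -120, 0, 0, 0, 0, 0],
    [0, -130, 0, 0, 0, 0, 0],
    [0, -139, 0, 0, 0, 0, 0],
    [0, -147, 0, 0, 0, 0, 0],
    [0, -153, 0, 0, 0, 0, 0],
    [0, -156, 0, 0, 0, 0, 0],
    [0, -156, 0, 0, 0, 0, 0]
  ]
}}

```text
t: 10.45
tool_pos: [559.5, 250.4, 54.3]
ee_rot: [-1.571, -0.0, -1.526]
force: [0.3, 0.6, -2.3]
grip_width: 19.4
```

```bash
python3 - <<'E'
from h import *
st(); d=shot(["scene","wrist"],"i"); zoom(d["scene"],190,320,290,470,"pics/i3.png",4)
E
```

```text
t 10.45 pos [559.5 250.4  54.3] rpy [-1.571 -0.    -1.526] F [ 0.3  0.6 -2.3] w 19.4 q [-0.87  0.42  0.5   1.75 -0.23  1.03 -1.81]
```

View pics/i3.png

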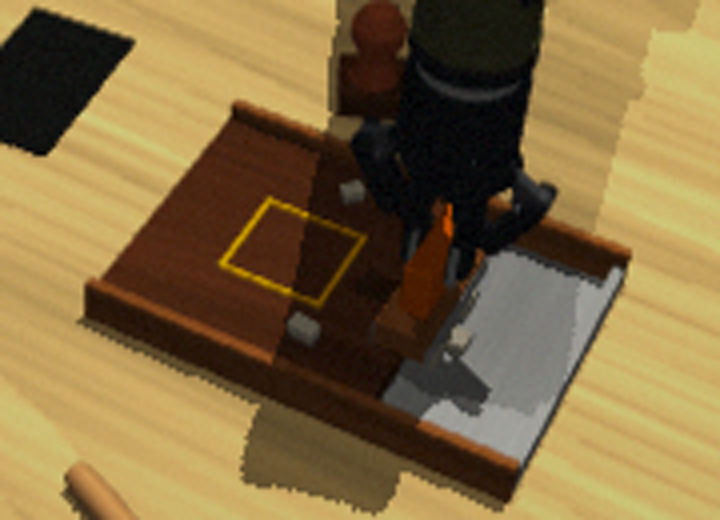

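View pics/i_wrist.png

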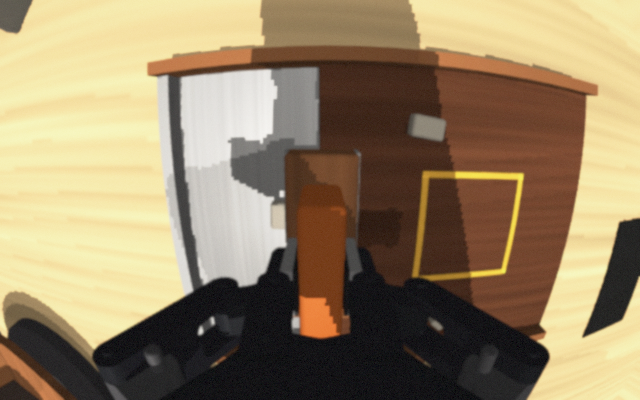

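```bash
python3 - <<'E'
from h import *
plan(559.5,250,100,-1.526);plan(609.3,135,100,-1.526); plan(609.3,135,53.5,-1.526); plan(604.3,249,53.5,-1.526)
E
```

```text
row [-0.1, -45.7, -0.1] [-0.0, -0.0, 0.0] dist 46 rowsNeeded 0.7
row [117.0, -45.6, 44.5] [-0.0, -0.0, 0.0] dist 133 rowsNeeded 2.1
row [117.0, 0.9, 44.5] [-0.0, -0.0, 0.0] dist 125 rowsNeeded 2.0
row [2.8, 0.9, 44.6] [-0.0, -0.0, 0.0] dist 45 rowsNeeded 0.7
```

Request:
{"method": "send_rows", "body": {
  "steps": [
    [0, 0, -20, 0, 0, 0, 0],
    [0, 0, -46, 0, 0, 0, 0],
    [0, 40, -46, 15, 0, 0, 0],
    [0, 85, -46, 32, 0, 0, 0],
    [0, 117, -46, 44, 0, 0, 0],
    [0, 117, -46, 44, 0, 0, 0],
    [0, 117, -20, 44, 0, 0, 0],
    [0, 117, -2, 44, 0, 0, 0],
    [0, 117, 1, 44, 0, 0, 0],
    [0, 117, 1, 44, 0, 0, 0]
  ]
}}

```text
t: 11.8
tool_pos: [609.0, 135.9, 53.8]
ee_rot: [-1.57, 0.0, -1.525]
force: [-1.1, -0.2, -1.6]
grip_width: 18.9
```

```bash
python3 - <<'E'
from h import *
st(); d=shot(["wrist"],"j"); plan(604.3,249,53.5,-1.526)
E
```

```text
t 11.8 pos [609.  135.9  53.8] rpy [-1.57   0.    -1.525] F [-1.1 -0.2 -1.6] w 18.9 q [-0.7   0.45  0.54  1.73 -0.26  1.04 -1.59]
row [-113.3, 0.6, 0.1] [-0.001, 0.0, -0.0] dist 113 rowsNeeded 1.8
```

View pics/j_wrist.png

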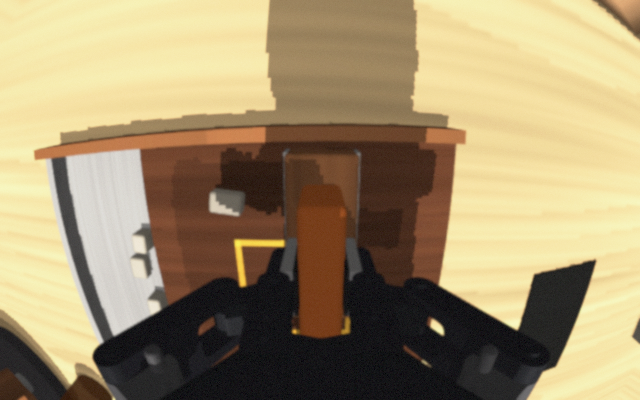

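Request:
{"method": "send_rows", "body": {
  "steps": [
    [0, -10, 0, 0, 0, 0, 0],
    [0, -20, 0, 0, 0, 0, 0],
    [0, -30, 0, 0, 0, 0, 0],
    [0, -40, 0, 0, 0, 0, 0],
    [0, -50, 0, 0, 0, 0, 0],
    [0, -60, 0, 0, 0, 0, 0],
    [0, -70, 0, 0, 0, 0, 0],
    [0, -80, 0, 0, 0, 0, 0],
    [0, -90, 0, 0, 0, 0, 0],
    [0, -100, 0, 0, 0, 0, 0],
    [0, -108, 0, 0, 0, 0, 0],
    [0, -114, 0, 0, 0, 0, 0],
    [0, -116, 0, 0, 0, 0, 0],
    [0, -116, 0, 0, 0, 0, 0],
    [0, -116, -25, 0, 0, 0, 0],
    [0, -116, -46, 0, 0, 0, 0],
    [0, -116, -46, 0, 0, 0, 0]
  ]
}}

```text
t: 13.98
tool_pos: [605.3, 251.5, 101.9]
ee_rot: [-1.566, 0.002, -1.526]
force: [1.7, -0.0, -2.9]
grip_width: 19.0
```

```bash
python3 - <<'E'
from h import *
st(); d=shot(["wrist"],"k"); plan(519.3,131,100,-1.526); plan(519.3,131,53.5,-1.526);plan(514,245,53.5,-1.526)
E
```

```text
t 13.97 pos [605.3 251.5 101.9] rpy [-1.566  0.002 -1.526] F [ 1.7 -0.  -2.9] w 19.0 q [-0.84  0.45  0.52  1.61 -0.24  1.14 -1.78]
row [116.5, 0.1, -90.2] [-0.002, -0.0, -0.001] dist 147 rowsNeeded 2.4
row [116.5, 46.6, -90.3] [-0.002, -0.0, -0.001] dist 155 rowsNeeded 2.5
row [2.4, 46.7, -90.5] [-0.002, -0.0, -0.001] dist 102 rowsNeeded 1.6
```

View pics/k_wrist.png

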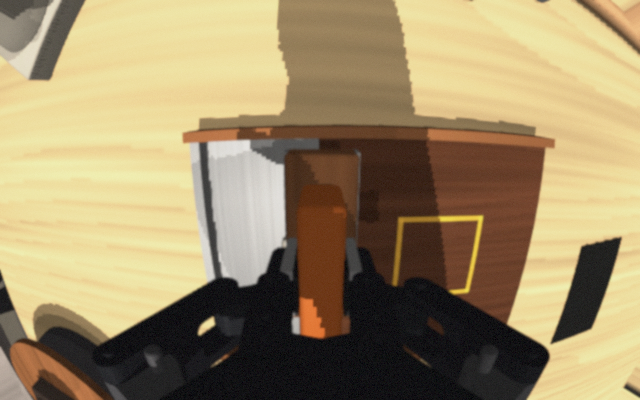

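Request:
{"method": "send_rows", "body": {
  "steps": [
    [0, 40, 0, -27, 0, 0, 0],
    [0, 85, 0, -57, 0, 0, 0],
    [0, 120, 0, -80, 0, 0, 0],
    [0, 136, 0, -90, 0, 0, 0],
    [0, 136, 0, -90, 0, 0, 0],
    [0, 136, 30, -90, 0, 0, 0],
    [0, 136, 44, -90, 0, 0, 0],
    [0, 136, 47, -90, 0, 0, 0],
    [0, 136, 47, -90, 0, 0, 0]
  ]
}}

```text
t: 15.15
tool_pos: [520.4, 112.4, 52.6]
ee_rot: [-1.57, 0.0, -1.525]
force: [0.4, 0.4, -1.6]
grip_width: 18.9
```

```bash
python3 - <<'E'
from h import *
st(); d=shot(["wrist","scene"],"l"); zoom(d["scene"],190,320,290,470,"pics/l3.png",4); plan(514,247,53.5,-1.526)
E
```

```text
t 15.15 pos [520.4 112.4  52.6] rpy [-1.57   0.    -1.525] F [ 0.4  0.4 -1.6] w 18.9 q [-0.78  0.26  0.59  1.96 -0.18  0.97 -1.64]
row [-135.2, -0.9, -0.2] [-0.001, 0.001, 0.0] dist 135 rowsNeeded 2.2
```

View pics/l3.png

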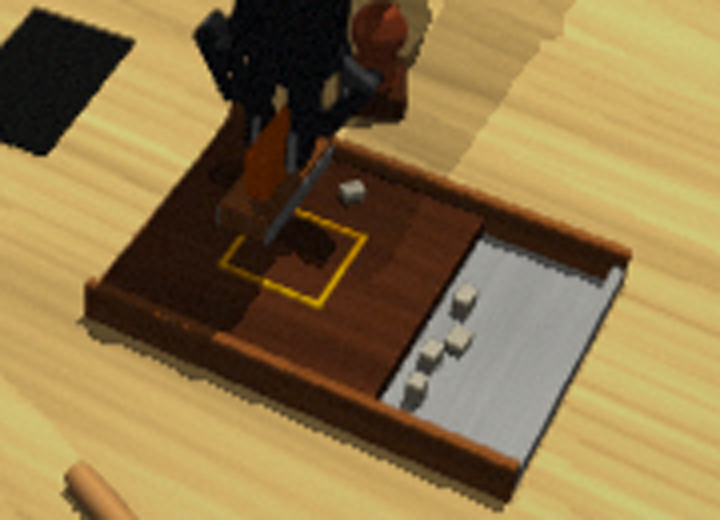

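Four are in the trough; one chip is left in front of the scraper.

Request:
{"method": "send_rows", "body": {
  "steps": [
    [0, -10, 0, 0, 0, 0, 0],
    [0, -20, 0, 0, 0, 0, 0],
    [0, -30, 0, 0, 0, 0, 0],
    [0, -40, 0, 0, 0, 0, 0],
    [0, -50, 0, 0, 0, 0, 0],
    [0, -60, 0, 0, 0, 0, 0],
    [0, -70, 0, 0, 0, 0, 0],
    [0, -80, 0, 0, 0, 0, 0],
    [0, -90, 0, 0, 0, 0, 0],
    [0, -100, 0, 0, 0, 0, 0],
    [0, -110, 0, 0, 0, 0, 0],
    [0, -120, 0, 0, 0, 0, 0],
    [0, -129, 0, 0, 0, 0, 0],
    [0, -136, 0, 0, 0, 0, 0],
    [0, -139, 0, 0, 0, 0, 0],
    [0, -139, 0, 0, 0, 0, 0],
    [0, -139, -25, 0, 0, 0, 0],
    [0, -139, -46, 0, 0, 0, 0],
    [0, -139, -46, 0, 0, 0, 0]
  ]
}}

```text
t: 17.62
tool_pos: [514.9, 250.4, 100.0]
ee_rot: [-1.568, 0.002, -1.527]
force: [0.0, -0.3, -1.5]
grip_width: 18.9
```

```bash
python3 - <<'E'
from h import *
st(); plan(510,95,100,-1.526); plan(495.5,-105,95,-1.46)
E
```

```text
t 17.62 pos [514.9 250.4 100. ] rpy [-1.568  0.002 -1.527] F [ 0.  -0.3 -1.5] w 18.9 q [-0.96  0.28  0.53  1.82 -0.16  1.08 -1.9 ]
row [155.0, -0.4, -11.7] [-0.003, -0.001, -0.002] dist 155 rowsNeeded 2.5
row [354.2, 4.2, -35.0] [-0.003, -0.067, -0.002] dist 356 rowsNeeded 5.7
```

Request:
{"method": "send_rows", "body": {
  "steps": [
    [0, 45, 0, -3, 0, 0, 0],
    [0, 95, 0, -7, 0, 0, 0],
    [0, 150, 0, -12, 0, 0, 0],
    [0, 205, 0, -20, 0, -0.02, 0],
    [0, 260, 0, -26, 0, -0.04, 0],
    [0, 310, 2, -32, 0, -0.067, 0],
    [0, 345, 4, -35, 0, -0.067, 0],
    [0, 354, 4, -35, 0, -0.067, 0],
    [0, 354, 4, -35, 0, -0.067, 0]
  ]
}}

```text
t: 18.75
tool_pos: [494.0, -104.8, 93.7]
ee_rot: [-1.572, 0.0, -1.46]
force: [-0.0, 0.9, -2.1]
grip_width: 19.0
```

```bash
python3 - <<'E'
from h import *
st(); d=shot(["wrist","scene","top"],"m"); zoom(d["scene"],190,320,290,470,"pics/m3.png",4);  plan(494.5,-104.5,36,-1.46)
E
```

```text
t 18.75 pos [ 494.  -104.8   93.7] rpy [-1.572  0.    -1.46 ] F [-0.   0.9 -2.1] w 19.0 q [-0.55  0.16  0.77  1.99 -0.13  1.04 -1.19]
row [1.4, 58.0, -0.1] [0.0, 0.003, -0.001] dist 58 rowsNeeded 0.9
```

View pics/m3.png

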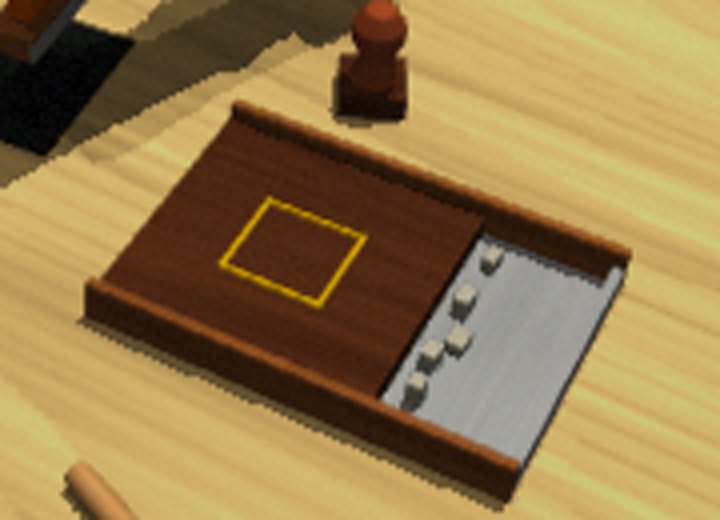

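View pics/m_wrist.png

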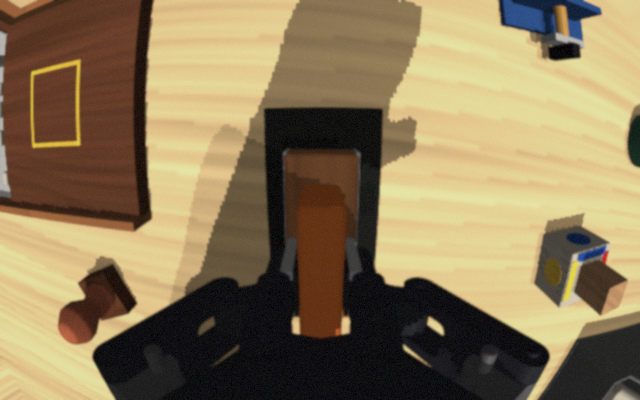

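Request:
{"method": "send_rows", "body": {
  "steps": [
    [0, 1, 30, 0, 0, 0, 0],
    [0, 1, 50, 0, 0, 0, 0],
    [0, 1, 56, 0, 0, 0, 0],
    [0, 1, 58.5, 0, 0, 0, 0],
    [0, 1, 58.5, 0, 0, 0, 0]
  ]
}}

```text
t: 19.52
tool_pos: [495.1, -105.7, 36.4]
ee_rot: [-1.57, 0.0, -1.458]
force: [0.1, -1.1, -1.5]
grip_width: 18.7
```

Request:
{"method": "send_rows", "body": {
  "steps": [
    [0.2, 0, 0, 0, 0, 0, 0],
    [0.5, 0, 0, 0, 0, 0, 0],
    [1, 0, 0, 0, 0, 0, 0],
    [1, 0, 0, 0, 0, 0, 0],
    [1, 0, 0, 0, 0, 0, 0],
    [1, 0, -30, 0, 0, 0, 0],
    [1, 0, -80, 0, 0, 0, 0],
    [1, 0, -140, 0, 0, 0, 0],
    [1, 0, -140, 0, 0, 0, 0]
  ]
}}

```text
t: 20.65
tool_pos: [497.7, -106.6, 180.5]
ee_rot: [-1.561, 0.0, -1.459]
force: [0.4, -0.6, -0.2]
grip_width: 85.3
```

```bash
python3 - <<'E'
from look import *
c,o=look("n",["scraper","plinth"],[(495,-105,.11),(462,-366,.2)],{"scraper":3})
plan(485,-360,200,.2)
plan(580,-290,200,.13)
E
```

```text
t 20.65 pos [ 497.7 -106.6  180.5] rpy [-1.561  0.    -1.459] F [ 0.4 -0.6 -0.2] w 85.3 q [-0.6   0.04  0.79  1.9  -0.03  1.21 -1.26]
scraper 0.84 [ 4.95045e+02 -1.04303e+02  1.02000e-01] 0.958
plinth 0.68 [ 4.61789e+02 -3.66397e+02  2.09000e-01] 0.963
row [251.8, -25.1, -37.2] [0.0, -1.659, -0.001] dist 256 rowsNeeded 8.9
row [192.8, -25.2, 65.0] [0.0, -1.589, -0.001] dist 205 rowsNeeded 8.5
```

View pics/n_wrist.png

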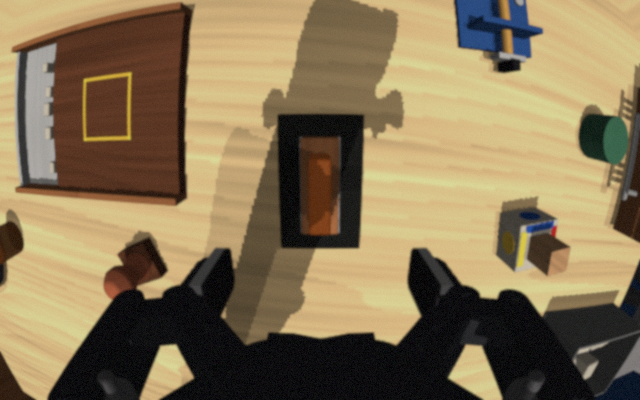

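```bash
python3 - <<'E'
from h import *
plan(595,-285,150,-1.43); 
E
```

```text
row [189.5, 24.8, 80.5] [0.001, -0.029, -0.001] dist 207 rowsNeeded 3.3
```

Request:
{"method": "send_rows", "body": {
  "steps": [
    [1, 50, 0, 20, 0, -0.03, 0],
    [1, 105, 0, 45, 0, -0.03, 0],
    [1, 160, 15, 68, 0, -0.03, 0],
    [1, 190, 25, 80, 0, -0.03, 0],
    [1, 190, 25, 80, 0, -0.03, 0],
    [1, 190, 25, 80, 0, -0.03, 0]
  ]
}}

```text
t: 21.55
tool_pos: [594.2, -285.0, 149.2]
ee_rot: [-1.573, 0.002, -1.429]
force: [0.5, -0.1, -0.5]
grip_width: 85.3
```

```bash
python3 - <<'E'
from look import *
c,o=look("o",["marker"],[(647,-292,.13)])
S=finder.silhouettes("wrist","mark_bar")
print([(round(q["confidence"],2),np.round(q["rect"])) for q in S])
zoom(c,40,240,200,440,"pics/o2.png",3.3)
x,y,w=o["marker"][0]
E
```

```text
t 21.55 pos [ 594.2 -285.   149.2] rpy [-1.573  0.002 -1.429] F [ 0.5 -0.1 -0.5] w 85.3 q [-0.21  0.5   0.84  1.55 -0.38  1.27 -0.75]
marker 0.74 [ 6.48859e+02 -2.90643e+02  1.47000e-01] 0.925
[(0.56, array([342.,  84.,  41., 103.]))]
```

View pics/o_wrist.png

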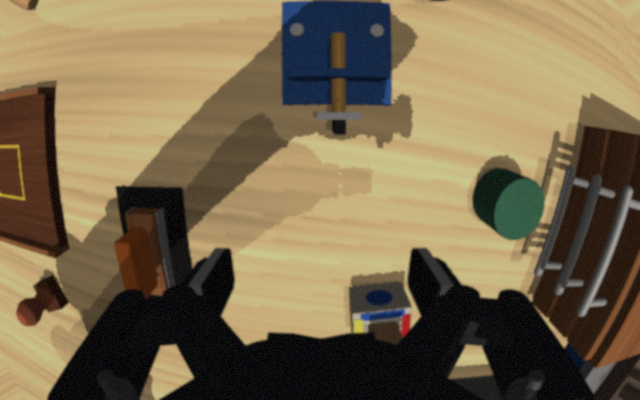

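View pics/o2.png

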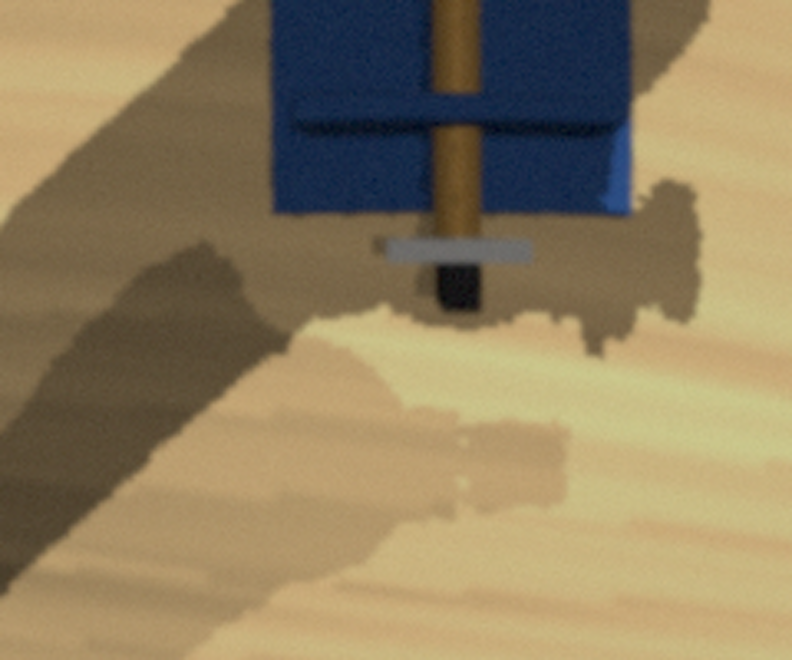

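```bash
python3 - <<'E'
from h import *
import pickle
c=pickle.load(open("/tmp/o.pkl","rb"))["wrist"]; im=c["color"].astype(int)
A=unproj(c,[[200+273/3.3,40+213/3.3],[200+631/3.3,40+213/3.3]],8,True)
print(A.round(1)); d=A[0]-A[1]; L=np.linalg.norm(d); print(L, "yaw",np.arctan2(-d[0],d[1])); mid=A.mean(0)
yaw=np.arctan2(-d[0],d[1]); print("origin",mid[:2]-25*np.array([np.cos(yaw),np.sin(yaw)]))
B=unproj(c,[[200+441/3.3,40+309/3.3],[200+480/3.3,40+309/3.3]],44,True); print("bar front top",B.round(1),B.mean(0))
C=unproj(c,[[200+385/3.3,40+252/3.3],[200+533/3.3,40+252/3.3]],44,True); print("grey",C.round(1),C.mean(0))
# blue mask side edges line fit
r,g,b=im[...,0],im[...,1],im[...,2]
m=((b>1.8*r)&(b>35)); m[:, :260]=0; m[:,410:]=0; m[110:]=0
rows=range(15,98,3); L=[];R=[]
for y in rows:
    xs=np.nonzero(m[y])[0]; L.append((xs.min()-.5,y)); R.append((xs.max()+.5,y))
for nm,E in (("L",L),("R",R)):
    P=unproj(c,E,8,True)[:,:2].astype(np.float32); v=cv2.fitLine(P,cv2.DIST_HUBER,0,.01,.01).ravel(); print(nm,v,"yaw",np.arctan(v[1]/v[0]))
bot=[]
for x in range(286,389,3):
    ys=np.nonzero(m[:,x])[0]; bot.append((x,ys.max()+.5))
P=unproj(c,bot,8,True)[:,:2].astype(np.float32); v=cv2.fitLine(P,cv2.DIST_HUBER,0,.01,.01).ravel(); print("front",v,"yaw",np.arctan(-v[0]/v[1]))
E
```

```text
[[ 665.8 -238.4    8. ]
 [ 680.8 -336.5    8. ]]
99.26871877448309 yaw 0.15214768506382761
origin [ 648.61439184 -291.25284377]
bar front top [[ 647.9 -286.2   44. ]
 [ 649.4 -295.6   44. ]] [ 648.64824845 -290.92181422   44.        ]
grey [[ 659.7 -270.9   44. ]
 [ 665.2 -306.2   44. ]] [ 662.44898475 -288.55321239   44.        ]
L [ 9.8919195e-01  1.4662634e-01  7.1005200e+02 -2.3208365e+02] yaw 0.14715686
R [ 9.9026674e-01  1.3918246e-01  7.1513586e+02 -3.2976273e+02] yaw 0.1396358
front [ 1.4843985e-01 -9.8892146e-01  6.7230884e+02 -2.7659680e+02] yaw 0.14899045
```

```bash
python3 - <<'E'
from h import *
plan(470,-385,170,.208); plan(462,-366.3,120,.208);plan(462,-366.3,58,.208); 
E
```

```text
row [81.8, -19.3, -138.4] [-0.001, -1.635, -0.001] dist 162 rowsNeeded 8.8
row [62.2, 30.8, -143.6] [-0.001, -1.635, -0.001] dist 160 rowsNeeded 8.8
row [62.3, 92.8, -143.7] [-0.001, -1.635, -0.001] dist 182 rowsNeeded 8.8
```

Request:
{"method": "send_rows", "body": {
  "steps": [
    [1, 15, -15, -30, 0, -0.18, 0],
    [1, 30, -25, -60, 0, -0.36, 0],
    [1, 45, -25, -90, 0, -0.54, 0],
    [1, 60, -20, -120, 0, -0.72, 0],
    [1, 75, -20, -138, 0, -0.9, 0],
    [1, 82, -20, -138, 0, -1.08, 0],
    [1, 82, -20, -138, 0, -1.26, 0],
    [1, 82, -20, -138, 0, -1.44, 0],
    [1, 82, -20, -138, 0, -1.635, 0],
    [1, 82, -20, -138, 0, -1.635, 0],
    [1, 82, -20, -138, 0, -1.635, 0],
    [1, 82, -20, -138, 0, -1.635, 0]
  ]
}}

```text
t: 23.2
tool_pos: [470.2, -386.2, 170.9]
ee_rot: [-1.571, -0.0, 0.205]
force: [0.4, -0.5, -1.0]
grip_width: 85.3
```

```bash
python3 - <<'E'
from look import *
c,o=look("p",["plinth","scraper"],[(462,-366,.2),(495,-104,.1)],{"scraper":3})
x,y,w=o["plinth"][0]
plan(x,y,120,w);plan(x,y,58,w)
E
```

```text
t 23.2 pos [ 470.2 -386.2  170.9] rpy [-1.571 -0.     0.205] F [ 0.4 -0.5 -1. ] w 85.3 q [ 0.12  0.3   0.63  1.66 -0.19  1.24  1.  ]
plinth 0.64 [ 4.62335e+02 -3.65487e+02  2.28000e-01] 0.966
scraper none
row [-3.4, 50.8, 22.1] [-0.0, -0.022, -0.0] dist 55 rowsNeeded 0.9
row [-3.4, 112.8, 22.1] [-0.0, -0.022, -0.0] dist 115 rowsNeeded 1.8
```

View pics/p_wrist.png

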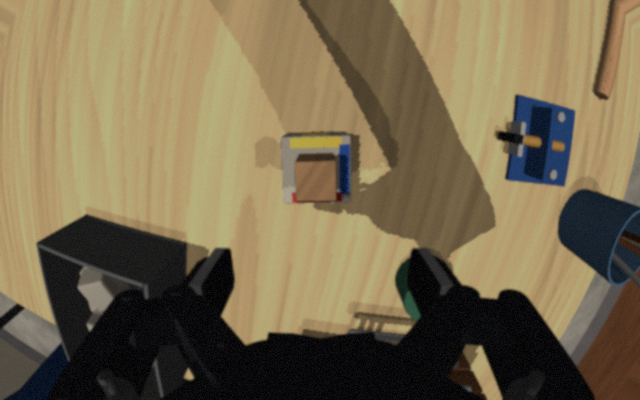

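Request:
{"method": "send_rows", "body": {
  "steps": [
    [1, -3, 0, 12, 0, -0.015, 0],
    [1, -3, 20, 22, 0, -0.015, 0],
    [1, -3, 70, 22, 0, -0.015, 0],
    [1, -3, 105, 22, 0, -0.015, 0],
    [1, -3, 112, 22, 0, -0.015, 0],
    [1, -3, 112, 22, 0, -0.015, 0],
    [0, -3, 112, 22, 0, -0.015, 0],
    [0, -3, 112, 22, 0, -0.015, 0],
    [0, -3, 112, 22, 0, -0.015, 0],
    [0, -3, 112, 22, 0, -0.015, 0],
    [0, -3, 112, 22, 0, -0.015, 0],
    [0, -3, 112, 22, 0, -0.015, 0]
  ]
}}

```text
t: 24.85
tool_pos: [463.0, -365.9, 59.6]
ee_rot: [-1.571, -0.001, 0.221]
force: [-1.5, 0.9, 5.7]
grip_width: 29.1
```

```bash
python3 - <<'E'
from h import *
st(); plan(600,-297,65,1.71)
E
```

```text
t 24.85 pos [ 463.  -365.9   59.6] rpy [-1.571e+00 -1.000e-03  2.210e-01] F [-1.5  0.9  5.7] w 29.1 q [ 0.13  0.38  0.6   1.81 -0.25  1.02  1.04]
row [148.8, -5.3, 37.2] [0.001, -1.489, 0.0] dist 153 rowsNeeded 8.0
```

Request:
{"method": "send_rows", "body": {
  "steps": [
    [0, 0, -8, 0, 0, 0, 0],
    [0, 0, -14, 0, 0, 0, 0],
    [0, 0, -14, 0, 0, 0, 0]
  ]
}}

```text
t: 25.22
tool_pos: [462.9, -365.6, 73.0]
ee_rot: [-1.571, -0.0, 0.221]
force: [-0.3, -0.5, -3.3]
grip_width: 29.4
```

```bash
python3 - <<'E'
from h import *
st(); shot(["wrist"],"q"); plan(574.4,-302,72,1.718)
E
```

```text
t 25.23 pos [ 462.9 -365.6   73. ] rpy [-1.571 -0.     0.221] F [-0.3 -0.5 -3.3] w 29.4 q [ 0.12  0.36  0.6   1.8  -0.23  1.05  1.03]
row [122.9, 0.7, 37.4] [-0.0, -1.497, 0.0] dist 128 rowsNeeded 8.0
```

View pics/q_wrist.png

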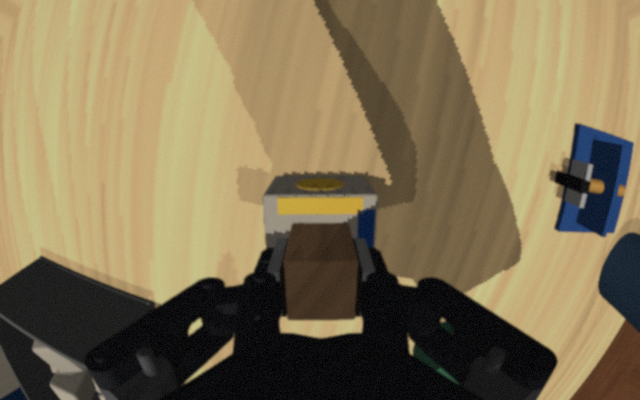

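```bash
python3 - <<'E'
from h import *
c=shot(["wrist"])["wrist"]; p,R,s=tool()
zoom(c,165,245,250,390,"pics/q2.png",5.5)
for E in unproj(c,[[265,196],[376,194.5]],63.4,True): print(R.inv().apply(E-p).round(1))
E
```

```text
[-28.2   9.2  29.4]
[29.2  9.2 30.2]
```

View pics/q2.png

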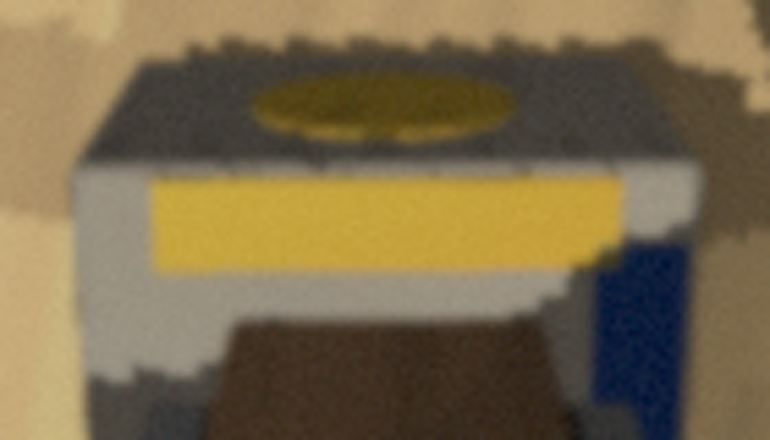

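Request:
{"method": "send_rows", "body": {
  "steps": [
    [0, 15, 0, 5, 0, -0.17, 0],
    [0, 30, 0, 9, 0, -0.34, 0],
    [0, 45, 0, 14, 0, -0.5, 0],
    [0, 60, 0, 18, 0, -0.68, 0],
    [0, 75, 0, 23, 0, -0.85, 0],
    [0, 90, 0, 27, 0, -1.02, 0],
    [0, 105, 0, 32, 0, -1.2, 0],
    [0, 115, 0, 36, 0, -1.36, 0],
    [0, 123, 0, 37, 0, -1.497, 0],
    [0, 123, 0, 37, 0, -1.497, 0],
    [0, 123, 0, 37, 0, -1.497, 0],
    [0, 123, 0, 37, 0, -1.497, 0]
  ]
}}

```text
t: 26.82
tool_pos: [574.0, -302.9, 72.7]
ee_rot: [-1.57, -0.0, 1.716]
force: [-0.2, 0.2, -3.1]
grip_width: 29.5
```

```bash
cat > inhand.py <<'E'
from h import *
def show(tag):
    st(); d=shot(["wrist","scene"],tag); zoom(d["scene"],150,260,170,290,f"pics/{tag}_z.png",5); return d["wrist"]
E
python3 - <<'E'
from inhand import *
c=show("r"); plan(574.4,-302,60.5,1.718)
E
```

```text
t 26.82 pos [ 574.  -302.9   72.7] rpy [-1.57  -0.     1.716] F [-0.2  0.2 -3.1] w 29.5 q [ 0.22  0.44  0.28  1.64 -0.13  1.08  2.26]
row [0.7, 12.3, -0.2] [-0.0, -0.001, -0.0] dist 12 rowsNeeded 0.2
```

View pics/r_wrist.png

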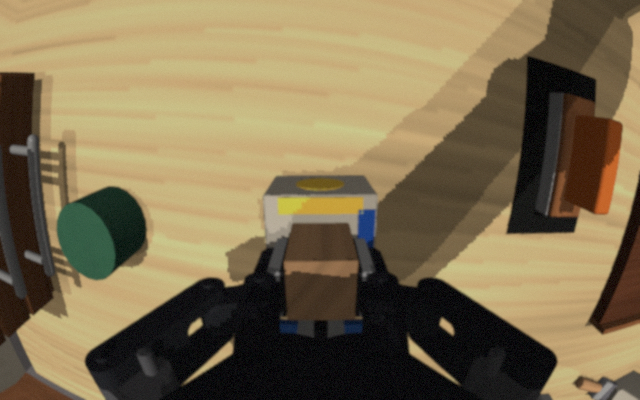

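View pics/r_z.png

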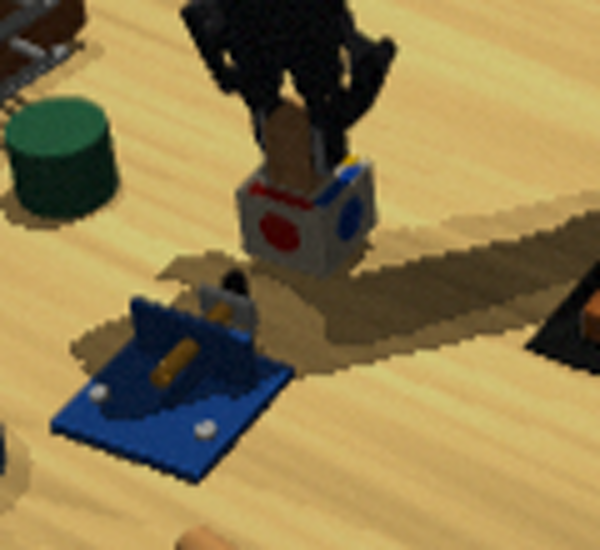

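Request:
{"method": "send_rows", "body": {
  "steps": [
    [0, 0.3, 6, 0, 0, 0, 0],
    [0, 0.3, 12, -6, 0, 0, 0],
    [0, 0.3, 12, -16, 0, 0, 0],
    [0, 0.3, 12, -26, 0, 0, 0],
    [0, 0.3, 12, -34, 0, 0, 0],
    [0, 0.3, 12, -38, 0, 0, 0],
    [0, 0.3, 12, -40, 0, 0, 0],
    [0, 0.3, 12, -40, 0, 0, 0]
  ]
}}

```text
t: 27.92
tool_pos: [614.0, -296.4, 60.8]
ee_rot: [-1.571, -0.0, 1.718]
force: [0.1, -0.6, -4.4]
grip_width: 29.0
```

```bash
python3 - <<'E'
from inhand import *
c=show("s"); plan(618.9,-295.4,60.5,1.718)
E
```

```text
t 27.93 pos [ 614.  -296.4   60.8] rpy [-1.571 -0.     1.718] F [ 0.1 -0.6 -4.4] w 29.0 q [ 0.21  0.52  0.27  1.56 -0.15  1.09  2.23]
row [0.4, 0.3, -5.2] [-0.0, -0.0, 0.0] dist 5 rowsNeeded 0.1
```

View pics/s_z.png

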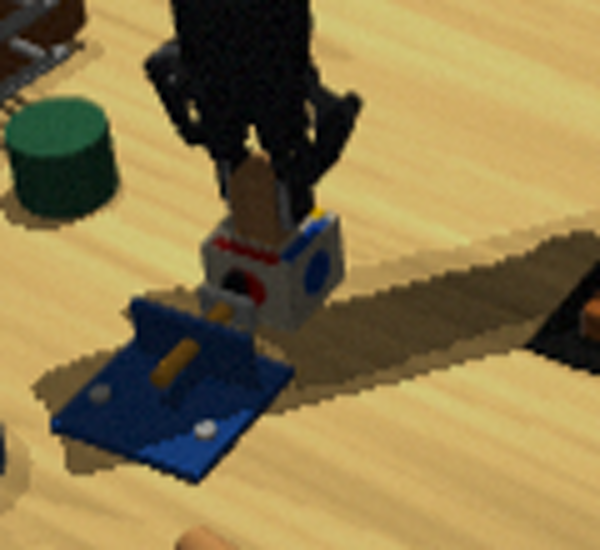

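Request:
{"method": "send_rows", "body": {
  "steps": [
    [0, 0.3, 0, -4, 0, 0, 0],
    [0, 0.3, 0, -7, 0, 0, 0],
    [0, 0.3, 0, -10, 0, 0, 0],
    [0, 0.3, 0, -12, 0, 0, 0],
    [0, 0.3, 0, -12, 0, 0, 0]
  ]
}}

```text
t: 28.65
tool_pos: [625.3, -294.8, 60.8]
ee_rot: [-1.569, 0.0, 1.718]
force: [-5.1, -0.3, -0.5]
grip_width: 29.2
```

Request:
{"method": "send_rows", "body": {
  "steps": [
    [0, 0, 0, -2, 0, 0, 0],
    [0, 0, 0, -3, 0, 0, 0],
    [0, 0, 0, -3, 0, 0, 0]
  ]
}}

```text
t: 29.02
tool_pos: [627.5, -294.5, 60.7]
ee_rot: [-1.568, -0.0, 1.717]
force: [-4.7, -0.2, 0.2]
grip_width: 29.3
```

```bash
python3 - <<'E'
from inhand import *
c=show("t")
E
```

```text
t 29.02 pos [ 627.5 -294.5   60.7] rpy [-1.568 -0.     1.717] F [-4.7 -0.2  0.2] w 29.3 q [ 0.2   0.54  0.27  1.52 -0.15  1.1   2.22]
```

View pics/t_z.png

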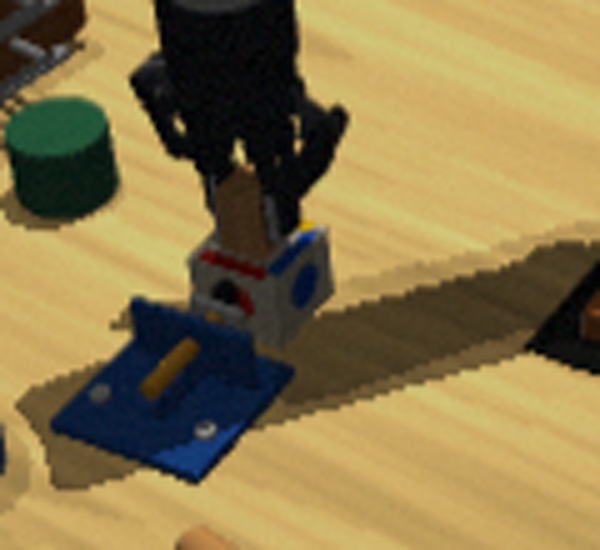

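Request:
{"method": "send_rows", "body": {
  "steps": [
    [0, 0, 0, -1, 0, 0, 0],
    [0, 0, 0, -1.5, 0, 0, 0],
    [0, 0, 0, -1.5, 0, 0, 0]
  ]
}}

```text
t: 29.5
tool_pos: [627.7, -294.5, 60.6]
ee_rot: [-1.566, -0.001, 1.717]
force: [-8.7, -0.6, 2.5]
grip_width: 29.3
```

Request:
{"method": "send_rows", "body": {
  "steps": [
    [0, 0, 0, -1, 0, 0, 0],
    [0, 0, 0, -1, 0, 0, 0],
    [0, 0, 0, -1, 0, 0, 0]
  ]
}}

```text
t: 29.88
tool_pos: [627.8, -294.5, 60.6]
ee_rot: [-1.564, -0.002, 1.717]
force: [-10.9, -0.4, 2.9]
grip_width: 29.3
```

Request:
{"method": "send_rows", "body": {
  "steps": [
    [0, 0, 0, -0.5, 0, 0, 0],
    [0, 0, 0, -0.5, 0, 0, 0],
    [0, 0, 0, -0.5, 0, 0, 0],
    [0, 0, 0, -0.5, 0, 0, 0],
    [0, 0, 0, -0.5, 0, 0, 0],
    [0, 0, 0, -0.5, 0, 0, 0],
    [0, 0, 0, -0.5, 0, 0, 0],
    [0, 0, 0, -0.5, 0, 0, 0]
  ]
}}

```text
t: 30.88
tool_pos: [627.9, -294.5, 60.7]
ee_rot: [-1.563, -0.002, 1.716]
force: [-13.0, -1.0, 3.8]
grip_width: 29.1
```

```bash
python3 - <<'E'
from inhand import *
c=show("u")
zoom(c,150,330,240,400,"pics/u2.png",4)
E
```

```text
t 30.88 pos [ 627.9 -294.5   60.7] rpy [-1.563 -0.002  1.716] F [-13.   -1.    3.8] w 29.1 q [ 0.2   0.54  0.27  1.51 -0.15  1.11  2.22]
```

View pics/u_z.png

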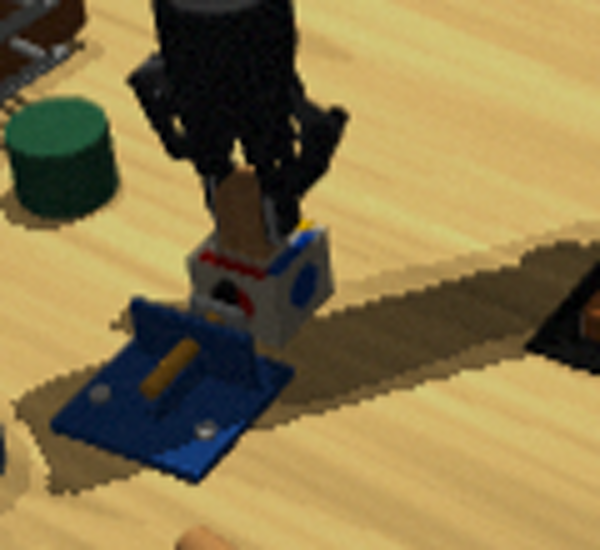

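View pics/u2.png

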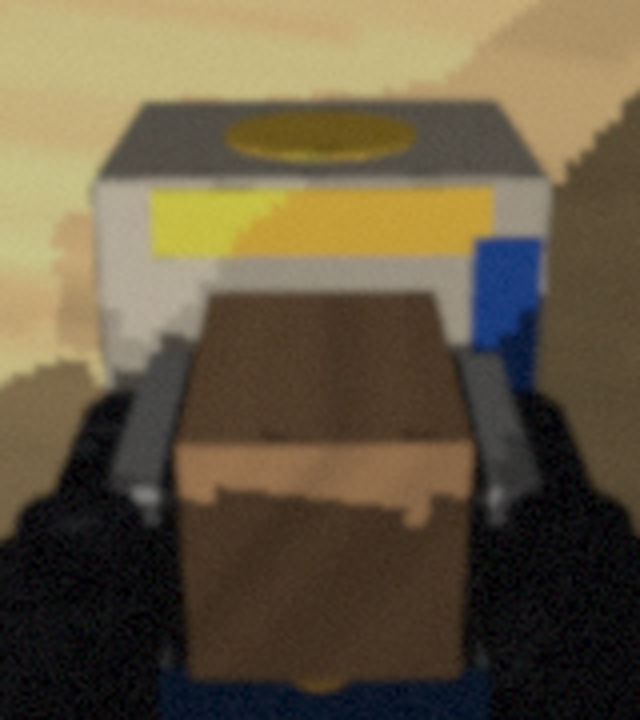

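Request:
{"method": "send_rows", "body": {
  "steps": [
    [0, 0, 0, 8, 0, 0, 0],
    [0, 0, 0, 20, 0, 0, 0],
    [0, 0, -6, 36, 0, 0, 0],
    [0, 0, -10, 52, 0, 0, 0],
    [0, 0, -10, 58, 0, 0, 0],
    [0, 0, -10, 58, 0, 0, 0]
  ]
}}

```text
t: 31.72
tool_pos: [574.4, -302.0, 71.2]
ee_rot: [-1.572, 0.0, 1.717]
force: [-0.2, 0.0, -3.7]
grip_width: 29.4
```

```bash
python3 - <<'E'
from h import *
c=shot(["wrist"],"v")["wrist"]; p,R,s=tool(); st()
plan(574.4,-302,71,.147)
E
```

```text
t 31.77 pos [ 574.9 -301.7   71. ] rpy [-1.572 -0.     1.718] F [ 0.1  0.6 -2.8] w 29.3 q [ 0.22  0.44  0.28  1.64 -0.14  1.08  2.26]
row [-0.3, 0.0, 0.5] [0.001, 1.571, 0.001] dist 1 rowsNeeded 8.4
```

Request:
{"method": "send_rows", "body": {
  "steps": [
    [0, 0, 0, 0, 0, 0.18, 0],
    [0, 0, 0, 0, 0, 0.36, 0],
    [0, 0, 0, 0, 0, 0.54, 0],
    [0, 0, 0, 0, 0, 0.72, 0],
    [0, 0, 0, 0, 0, 0.9, 0],
    [0, 0, 0, 0, 0, 1.08, 0],
    [0, 0, 0, 0, 0, 1.26, 0],
    [0, 0, 0, 0, 0, 1.44, 0],
    [0, 0, 0, 0, 0, 1.571, 0],
    [0, 0, 0, 0, 0, 1.571, 0],
    [0, 0, 0, 0, 0, 1.571, 0]
  ]
}}

```text
t: 33.15
tool_pos: [574.9, -301.5, 70.6]
ee_rot: [-1.571, -0.0, 0.15]
force: [-0.3, 1.1, -3.9]
grip_width: 29.5
```

```bash
python3 - <<'E'
from inhand import *
c=show("w"); zoom(c,165,245,250,390,"pics/w2.png",5.5); plan(574.4,-302,60.5,.147)
p,R,s=tool()
S=finder.silhouettes("wrist","marker"); print([q["confidence"] for q in S])
E
```

```text
t 33.15 pos [ 574.9 -301.5   70.6] rpy [-1.571 -0.     0.15 ] F [-0.3  1.1 -3.9] w 29.5 q [-0.    0.49  0.57  1.65 -0.29  1.09  0.8 ]
row [-0.4, 10.3, -0.2] [-0.0, 0.002, 0.0] dist 10 rowsNeeded 0.2
[0.89]
```

View pics/w_wrist.png

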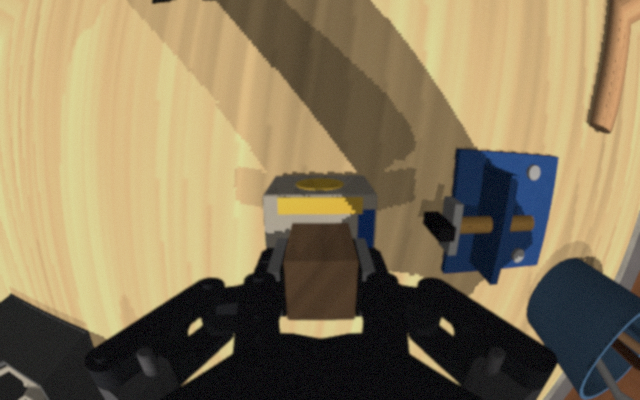

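View pics/w2.png

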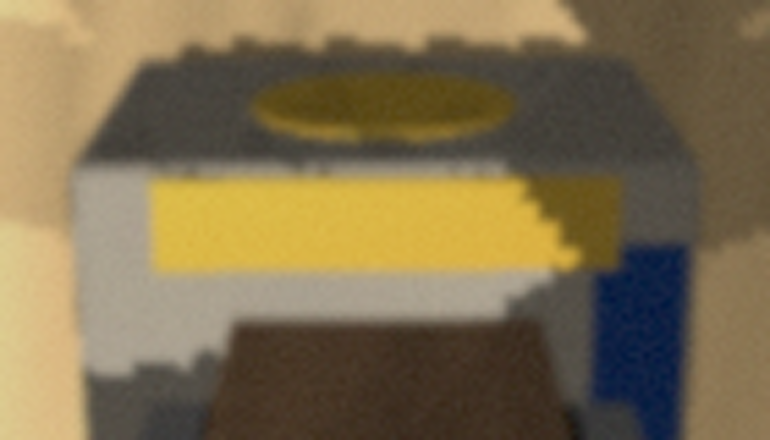

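View pics/w_z.png

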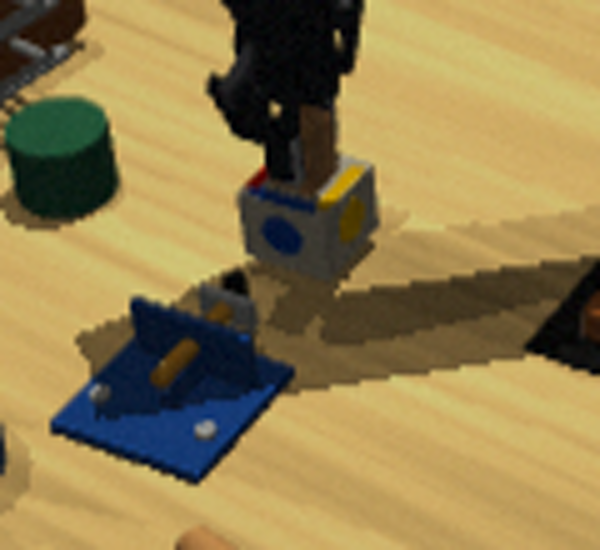

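```bash
python3 - <<'E'
from h import *
c=shot(["wrist"])["wrist"]; im=c["color"].copy()
a=.147; u=np.array([np.cos(a),np.sin(a)]); v=np.array([-u[1],u[0]]); o=np.array([648.6,-291.0])
pts=[o+5*v,o-5*v]; P=np.array([[*p,44] for p in pts]+[[*p,10] for p in pts]+[[*(o+25*u+50*v),8],[*(o+25*u-50*v),8]])
q=proj(c,P,True); k=6; r0,c0=140,400
z=cv2.resize(im[r0:r0+100,c0:c0+125,::-1],None,fx=k,fy=k,interpolation=cv2.INTER_CUBIC)
for t in q: cv2.circle(z,tuple(int(x) for x in ((t[0]-c0+.5)*k,(t[1]-r0+.5)*k)),4,(0,255,0),1)
cv2.imwrite("pics/w4.png",z)
E
```

```text
(no output)
```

View pics/w4.png

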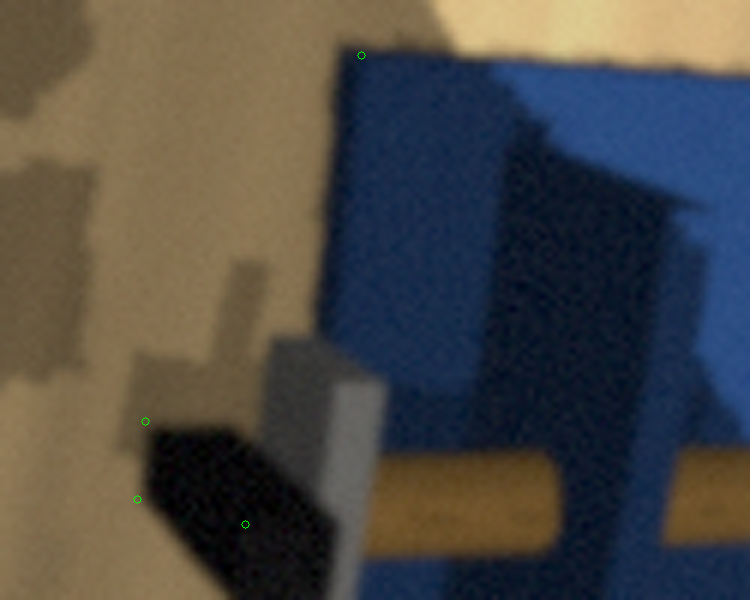

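```bash
python3 - <<'E'
from h import *
c=shot(["wrist"])["wrist"]; zoom(c,140,290,400,580,"pics/w5.png",4)
k=6; f=lambda p:[400+p[0]/k-.5,140+p[1]/k-.5]
A=unproj(c,[f((341,47)),f((320,335))],8,True); print(A.round(1)); d=A[0]-A[1]; print("yaw",np.arctan2(-d[0],d[1]))
B=unproj(c,[f((150,430)),f((146,496))],10,True); print(B.round(1),B.mean(0))
im=c["color"].astype(int); r,g,b=im[...,0],im[...,1],im[...,2]; m=((b>1.8*r)&(b>30)); m[:,:440]=0
top=[(x,np.nonzero(m[:,x])[0].min()-.5) for x in range(462,550,3)]
P=unproj(c,top,8,True)[:,:2].astype(np.float32); v=cv2.fitLine(P,cv2.DIST_HUBER,0,.01,.01).ravel(); print(v,np.arctan(v[1]/v[0]))
E
```

```text
[[ 663.  -237.6    8. ]
 [ 668.9 -272.5    8. ]]
yaw 0.1683273802134791
[[ 648.6 -287.1   10. ]
 [ 650.3 -295.4   10. ]] [ 649.43115249 -291.23571179   10.        ]
[ 9.8885834e-01  1.4885978e-01  7.0761249e+02 -2.3176181e+02] 0.1494151
```

View pics/w5.png

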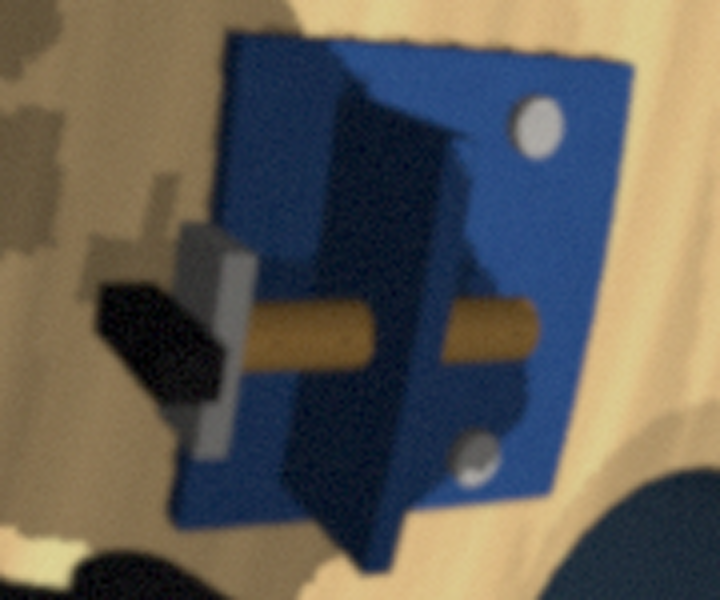

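Request:
{"method": "send_rows", "body": {
  "steps": [
    [0, 0, 5, 0, 0, 0, 0],
    [0, 8, 10, 0, 0, 0, 0],
    [0, 18, 10, 0, 0, 0, 0],
    [0, 28, 10, 0, 0, 0, 0],
    [0, 35, 10, 0, 0, 0, 0],
    [0, 38, 10, 0, 0, 0, 0],
    [0, 38, 10, 0, 0, 0, 0]
  ]
}}

```text
t: 34.28
tool_pos: [612.2, -296.3, 60.8]
ee_rot: [-1.571, 0.0, 0.147]
force: [0.0, -0.6, -4.3]
grip_width: 29.1
```

```bash
python3 - <<'E'
from h import *
st(); plan(618.9,-295.4,60.5,.148); plan(628.8,-294,60.5,.148)
E
```

```text
t 34.27 pos [ 612.2 -296.3   60.8] rpy [-1.571  0.     0.147] F [ 0.  -0.6 -4.3] w 29.1 q [ 0.    0.56  0.56  1.57 -0.32  1.11  0.78]
row [6.7, 0.3, -0.1] [0.0, -0.001, -0.0] dist 7 rowsNeeded 0.1
row [16.7, 0.2, -0.2] [0.0, -0.001, -0.0] dist 17 rowsNeeded 0.3
```

Request:
{"method": "send_rows", "body": {
  "steps": [
    [0, 4, 0, 0, 0, 0, 0],
    [0, 8, 0, 0, 0, 0, 0],
    [0, 11, 0, 0, 0, 0, 0],
    [0, 14, 0, 0, 0, 0, 0],
    [0, 16, 0, 0, 0, 0, 0],
    [0, 17, 0, 0, 0, 0, 0],
    [0, 17, 0, 0, 0, 0, 0]
  ]
}}

```text
t: 35.15
tool_pos: [627.9, -294.3, 60.7]
ee_rot: [-1.57, 0.002, 0.146]
force: [-5.5, 0.4, 0.7]
grip_width: 29.5
```

Request:
{"method": "send_rows", "body": {
  "steps": [
    [0, 1, 0, 0, 0, 0, 0],
    [0, 1, 0, 0, 0, 0, 0]
  ]
}}

```text
t: 35.4
tool_pos: [628.7, -294.2, 60.7]
ee_rot: [-1.57, 0.002, 0.146]
force: [-6.1, 0.2, -0.1]
grip_width: 29.0
```

Request:
{"method": "send_rows", "body": {
  "steps": [
    [0, 1, 0, 0, 0, 0, 0],
    [0, 1, 0, 0, 0, 0, 0]
  ]
}}

```text
t: 35.65
tool_pos: [628.9, -294.2, 60.8]
ee_rot: [-1.57, 0.004, 0.146]
force: [-7.4, 0.4, 0.7]
grip_width: 29.3
```

Request:
{"method": "send_rows", "body": {
  "steps": [
    [0, 1, 0, 0, 0, 0, 0],
    [0, 2, 0, 0, 0, 0, 0],
    [0, 2, 0, 0, 0, 0, 0]
  ]
}}

```text
t: 36.02
tool_pos: [629.1, -294.3, 60.5]
ee_rot: [-1.569, 0.007, 0.145]
force: [-11.0, 1.0, 3.1]
grip_width: 29.7
```

Request:
{"method": "send_rows", "body": {
  "steps": [
    [0, 0.5, 0, 0, 0, 0, 0],
    [0, 0.5, 0, 0, 0, 0, 0],
    [0, 0.5, 0, 0, 0, 0, 0],
    [0, 0.5, 0, 0, 0, 0, 0],
    [0, 0.5, 0, 0, 0, 0, 0],
    [0, 0.5, 0, 0, 0, 0, 0],
    [0, 0.5, 0, 0, 0, 0, 0],
    [0, 0.5, 0, 0, 0, 0, 0]
  ]
}}

```text
t: 37.02
tool_pos: [629.1, -294.3, 60.5]
ee_rot: [-1.569, 0.008, 0.145]
force: [-12.9, 0.6, 3.0]
grip_width: 29.6
```

```bash
python3 - <<'E'
from inhand import *
c=show("x")
zoom(c,150,330,240,500,"pics/x2.png",3)
E
```

```text
t 37.02 pos [ 629.1 -294.3   60.5] rpy [-1.569  0.008  0.145] F [-12.9   0.6   3. ] w 29.6 q [ 0.    0.59  0.55  1.52 -0.32  1.13  0.76]
```

View pics/x2.png

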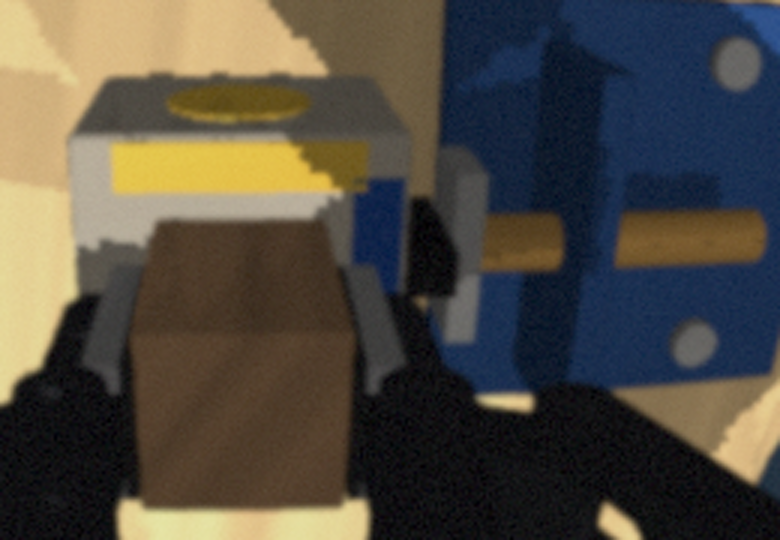

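View pics/x_z.png

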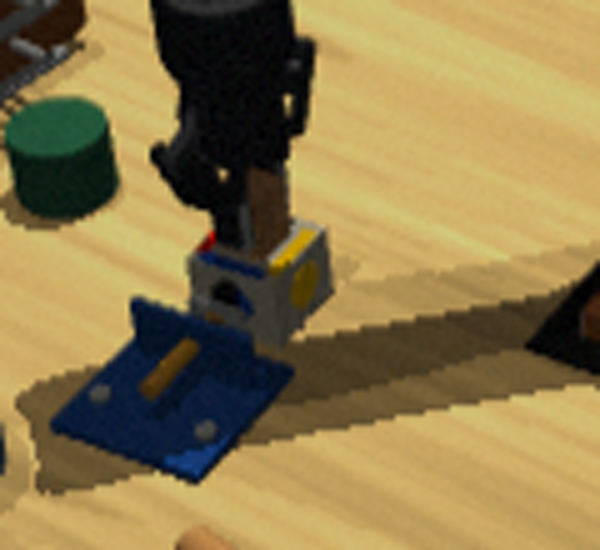

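Request:
{"method": "send_rows", "body": {
  "steps": [
    [0, -8, 0, 0, 0, 0, 0],
    [0, -20, 0, 0, 0, 0, 0],
    [0, -36, -6, 0, 0, 0, 0],
    [0, -52, -10, 0, 0, 0, 0],
    [0, -58, -10, 0, 0, 0, 0],
    [0, -58, -10, 0, 0, 0, 0]
  ]
}}

```text
t: 37.88
tool_pos: [575.9, -301.8, 71.2]
ee_rot: [-1.571, -0.001, 0.146]
force: [0.7, -0.5, -4.2]
grip_width: 29.1
```

```bash
python3 - <<'E'
from h import *
st();plan(574.4,-302,71,-1.423)
E
```

```text
t 37.88 pos [ 575.9 -301.8   71.2] rpy [-1.571e+00 -1.000e-03  1.460e-01] F [ 0.7 -0.5 -4.2] w 29.1 q [-0.    0.49  0.58  1.65 -0.29  1.1   0.8 ]
row [-1.5, 0.2, -0.0] [-0.001, 1.569, 0.001] dist 2 rowsNeeded 8.4
```

Request:
{"method": "send_rows", "body": {
  "steps": [
    [0, -1, 0, 0, 0, 0.18, 0],
    [0, -1, 0, 0, 0, 0.36, 0],
    [0, -1, 0, 0, 0, 0.54, 0],
    [0, -1, 0, 0, 0, 0.72, 0],
    [0, -1, 0, 0, 0, 0.9, 0],
    [0, -1, 0, 0, 0, 1.08, 0],
    [0, -1, 0, 0, 0, 1.26, 0],
    [0, -1, 0, 0, 0, 1.44, 0],
    [0, -1, 0, 0, 0, 1.569, 0],
    [0, -1, 0, 0, 0, 1.569, 0],
    [0, -1, 0, 0, 0, 1.569, 0]
  ]
}}

```text
t: 39.25
tool_pos: [575.5, -301.4, 70.7]
ee_rot: [-1.571, 0.0, -1.419]
force: [-0.8, -0.5, -4.0]
grip_width: 29.5
```

```bash
python3 - <<'E'
from inhand import *
c=show("y"); plan(574.4,-302,60.7,-1.423);plan(612,-296.4,60.7,-1.423)
E
```

```text
t 39.25 pos [ 575.5 -301.4   70.7] rpy [-1.571  0.    -1.419] F [-0.8 -0.5 -4. ] w 29.5 q [-0.22  0.59  0.9   1.65 -0.5   1.14 -0.62]
row [0.2, 10.1, -0.9] [-0.0, 0.003, -0.0] dist 10 rowsNeeded 0.2
row [0.3, 10.1, 37.1] [-0.0, 0.003, -0.0] dist 38 rowsNeeded 0.6
```

View pics/y_wrist.png

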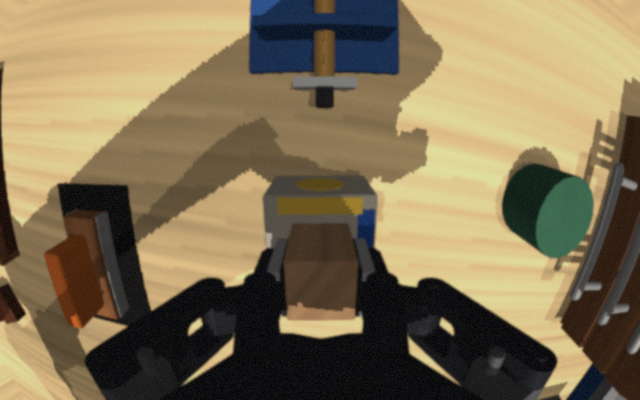

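```bash
python3 - <<'E'
from h import *
c=shot(["wrist"])["wrist"]; p,R,s=tool()
zoom(c,60,210,250,400,"pics/y2.png",5)
for q,z in [((317,106),44),((333,106),44),((265,196),61),((376,194.5),61)]: print(R.inv().apply(unproj(c,q,z,True)[0]-p).round(1))
E
```

```text
[-3.5 26.9 74.3]
[ 5.2 26.9 74.3]
[-30.4   9.9  28.4]
[27.2  9.8 29.2]
```

View pics/y2.png

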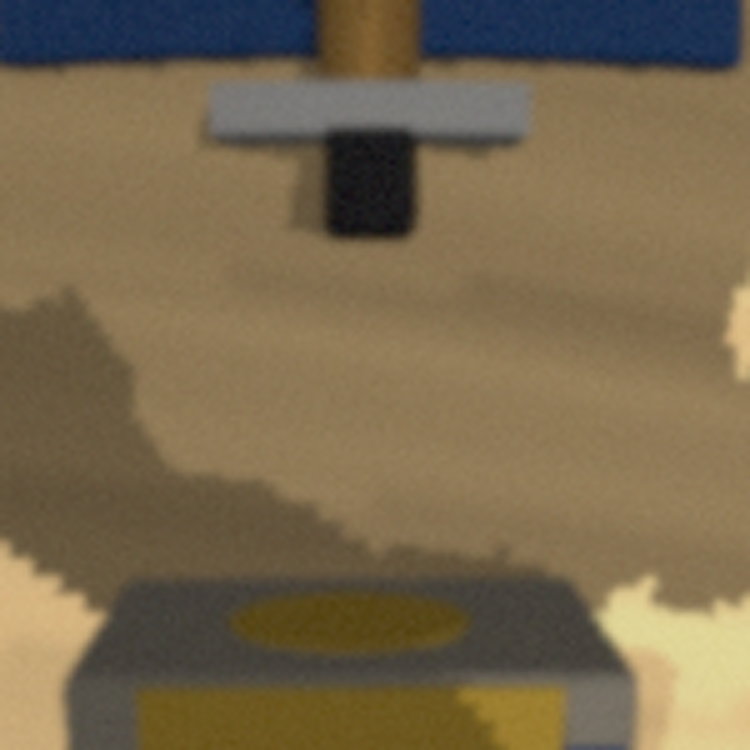

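Request:
{"method": "send_rows", "body": {
  "steps": [
    [0, 1.2, 5, 0, 0, 0.003, 0],
    [0, 1.2, 10, 8, 0, 0.003, 0],
    [0, 1.2, 10, 18, 0, 0.003, 0],
    [0, 1.2, 10, 28, 0, 0.003, 0],
    [0, 1.2, 10, 34, 0, 0.003, 0],
    [0, 1.2, 10, 37, 0, 0.003, 0],
    [0, 1.2, 10, 37, 0, 0.003, 0]
  ]
}}

```text
t: 40.28
tool_pos: [611.9, -297.5, 60.8]
ee_rot: [-1.571, -0.0, -1.425]
force: [0.4, 0.9, -3.5]
grip_width: 29.5
```

```bash
python3 - <<'E'
from h import *
st();c=shot(["wrist"])["wrist"]; zoom(c,60,210,250,400,"pics/y3.png",5); plan(629.5,-294,60.7,-1.423)
E
```

```text
t 40.27 pos [ 611.9 -297.5   60.8] rpy [-1.571 -0.    -1.425] F [ 0.4  0.9 -3.5] w 29.5 q [-0.2   0.66  0.87  1.58 -0.53  1.16 -0.64]
row [-1.0, 0.1, 18.3] [0.0, -0.002, -0.0] dist 18 rowsNeeded 0.3
```

View pics/y3.png

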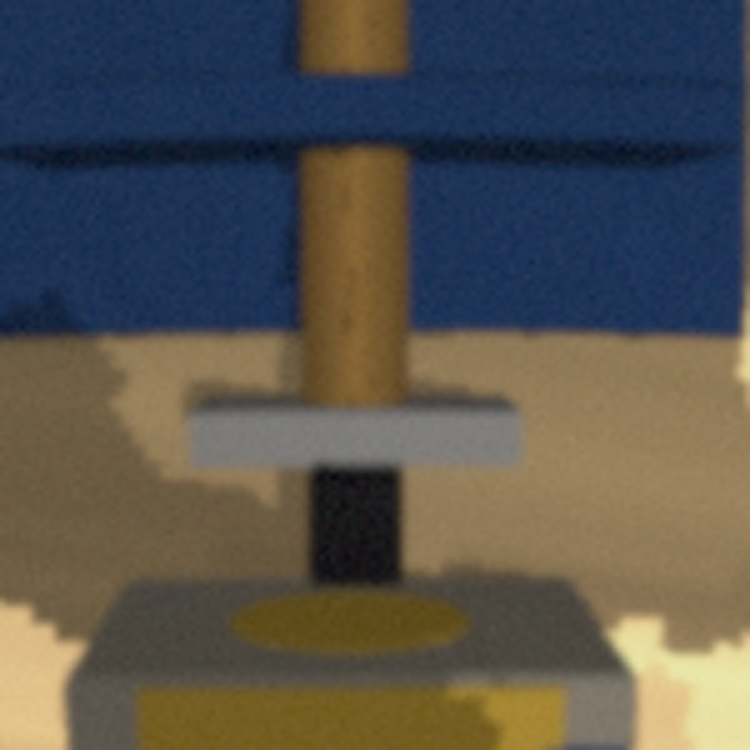

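Request:
{"method": "send_rows", "body": {
  "steps": [
    [0, 0, 0, 4, 0, 0, 0],
    [0, 0, 0, 8, 0, 0, 0],
    [0, 0, 0, 11, 0, 0, 0],
    [0, 0, 0, 14, 0, 0, 0],
    [0, 0, 0, 17, 0, 0, 0],
    [0, 0, 0, 18, 0, 0, 0],
    [0, 0, 0, 18, 0, 0, 0]
  ]
}}

```text
t: 41.2
tool_pos: [628.5, -295.2, 60.7]
ee_rot: [-1.573, 0.001, -1.425]
force: [-5.3, 0.1, 0.1]
grip_width: 29.3
```

Request:
{"method": "send_rows", "body": {
  "steps": [
    [0, 0, 0, 1, 0, 0, 0],
    [0, 0, 0, 1, 0, 0, 0]
  ]
}}

```text
t: 41.45
tool_pos: [629.3, -295.1, 60.7]
ee_rot: [-1.573, 0.001, -1.426]
force: [-6.8, 0.2, -1.1]
grip_width: 29.1
```

Request:
{"method": "send_rows", "body": {
  "steps": [
    [0, 0, 0, 1, 0, 0, 0],
    [0, 0, 0, 1, 0, 0, 0]
  ]
}}

```text
t: 41.7
tool_pos: [629.6, -295.1, 60.6]
ee_rot: [-1.574, 0.001, -1.426]
force: [-7.2, 0.6, 0.6]
grip_width: 29.3
```

Request:
{"method": "send_rows", "body": {
  "steps": [
    [0, 0, 0, 1, 0, 0, 0],
    [0, 0, 0, 2, 0, 0, 0],
    [0, 0, 0, 2, 0, 0, 0]
  ]
}}

```text
t: 42.08
tool_pos: [629.8, -295.2, 60.5]
ee_rot: [-1.577, 0.002, -1.427]
force: [-11.2, 0.8, 2.6]
grip_width: 29.5
```

Request:
{"method": "send_rows", "body": {
  "steps": [
    [0, 0, 0, 0.5, 0, 0, 0],
    [0, 0, 0, 0.5, 0, 0, 0],
    [0, 0, 0, 0.5, 0, 0, 0],
    [0, 0, 0, 0.5, 0, 0, 0],
    [0, 0, 0, 0.5, 0, 0, 0],
    [0, 0, 0, 0.5, 0, 0, 0],
    [0, 0, 0, 0.5, 0, 0, 0],
    [0, 0, 0, 0.5, 0, 0, 0]
  ]
}}

```text
t: 43.08
tool_pos: [629.8, -295.2, 60.5]
ee_rot: [-1.578, 0.002, -1.427]
force: [-12.0, 0.7, 3.4]
grip_width: 29.2
```

```bash
python3 - <<'E'
from inhand import *
c=show("aa"); zoom(c,60,260,240,400,"pics/aa2.png",4)
E
```

```text
t 43.08 pos [ 629.8 -295.2   60.5] rpy [-1.578  0.002 -1.427] F [-12.    0.7   3.4] w 29.2 q [-0.19  0.69  0.86  1.52 -0.54  1.19 -0.66]
```

View pics/aa2.png

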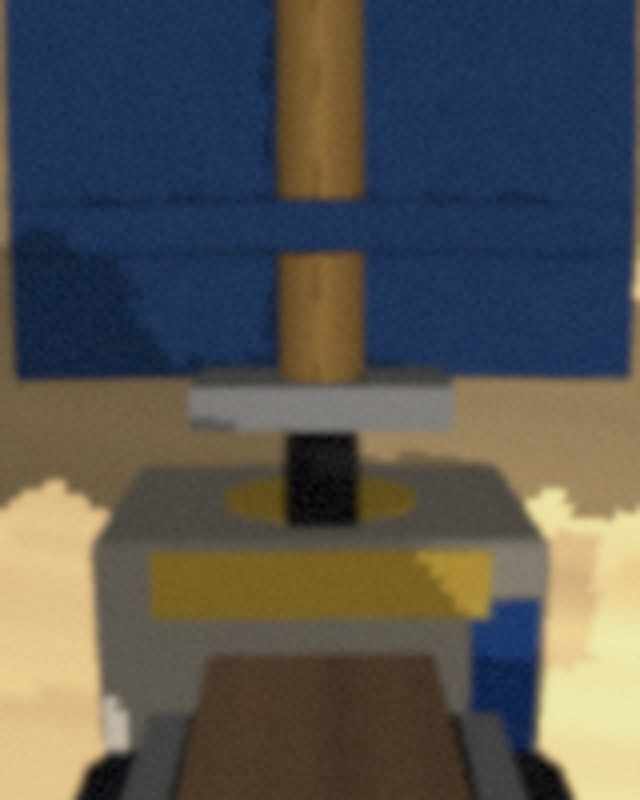

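View pics/aa_z.png

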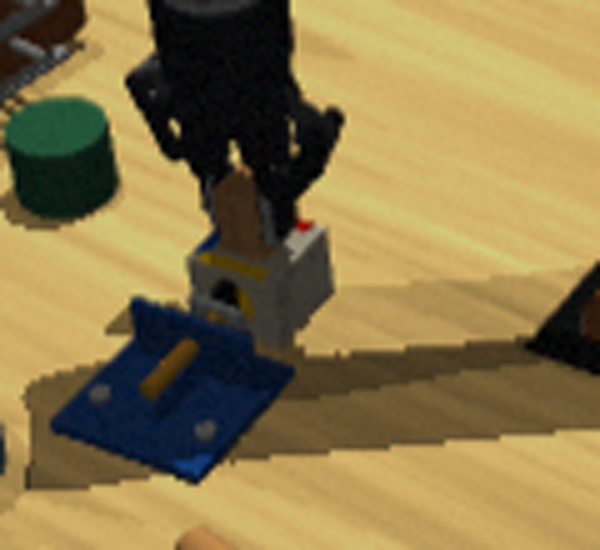

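Request:
{"method": "send_rows", "body": {
  "steps": [
    [0, 0, 0, -8, 0, 0, 0],
    [0, 0, 0, -20, 0, 0, 0],
    [0, 0, -15, -32, 0, 0, 0],
    [0, 0, -30, -40, 0, 0, 0],
    [0, 0, -45, -40, 0, 0, 0],
    [0, 0, -45, -40, 0, 0, 0]
  ]
}}

```text
t: 43.92
tool_pos: [596.3, -300.5, 108.4]
ee_rot: [-1.566, -0.002, -1.424]
force: [0.9, -0.4, -3.1]
grip_width: 29.3
```

```bash
python3 - <<'E'
from inhand import *
c=show("ab"); zoom(c,60,260,240,400,"pics/ab2.png",4)
plan(615,-100,105,-1.5); plan(563.6,151.8,105,-1.526)
# board_mark re-measured from wide wrist picture later
E
```

```text
t 43.92 pos [ 596.3 -300.5  108.4] rpy [-1.566 -0.002 -1.424] F [ 0.9 -0.4 -3.1] w 29.3 q [-0.23  0.58  0.91  1.58 -0.48  1.22 -0.65]
row [-194.5, 1.2, 48.8] [-0.001, 0.076, -0.0] dist 201 rowsNeeded 3.2
row [-451.1, 1.2, 34.7] [-0.001, 0.102, -0.0] dist 452 rowsNeeded 7.2
```

View pics/ab_wrist.png

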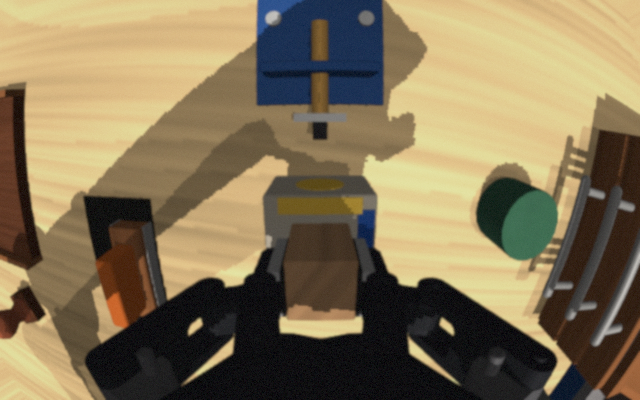

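Request:
{"method": "send_rows", "body": {
  "steps": [
    [0, -45, 0, 12, 0, 0.02, 0],
    [0, -95, 0, 25, 0, 0.04, 0],
    [0, -145, 0, 38, 0, 0.06, 0],
    [0, -195, 0, 48, 0, 0.076, 0],
    [0, -245, 0, 45, 0, 0.085, 0],
    [0, -295, 0, 40, 0, 0.095, 0],
    [0, -345, 0, 36, 0, 0.102, 0],
    [0, -365, 0, 35, 0, 0.102, 0],
    [0, -370, 0, 35, 0, 0.102, 0],
    [0, -370, 0, 35, 0, 0.102, 0]
  ]
}}

```text
t: 45.28
tool_pos: [575.4, 70.2, 105.7]
ee_rot: [-1.571, -0.001, -1.527]
force: [0.3, -0.2, -3.4]
grip_width: 29.6
```

```bash
python3 - <<'E'
from inhand import *
c=show("ac"); p,R,s=tool(); hsv=cv2.cvtColor(c["color"],cv2.COLOR_RGB2HSV)
m=((hsv[...,0]>20)&(hsv[...,0]<35)&(hsv[...,1]>150)&(hsv[...,2]>70)).astype(np.uint8)
cv2.imwrite("pics/ac_m.png",m*255)
E
```

```text
t 45.27 pos [575.4  70.2 105.7] rpy [-1.571e+00 -1.000e-03 -1.527e+00] F [ 0.3 -0.2 -3.4] w 29.6 q [-0.97  0.4   0.98  1.81 -0.36  1.13 -1.4 ]
```

View pics/ac_wrist.png

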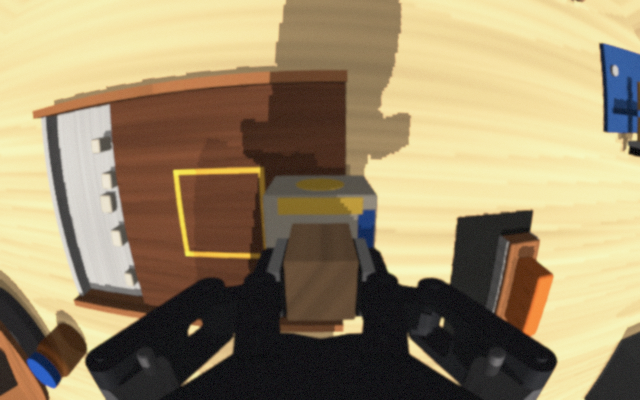

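View pics/ac_m.png

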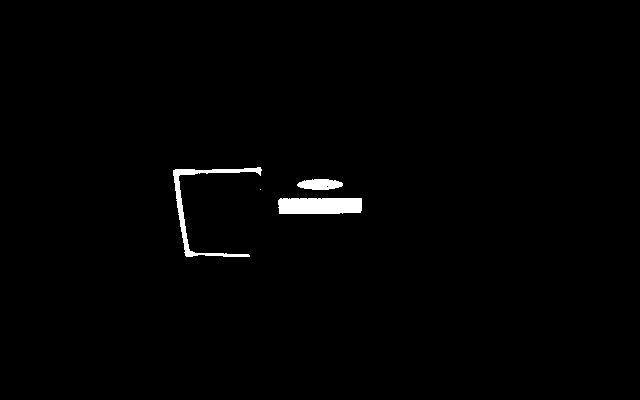

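```bash
cat > mark.py <<'E'
from h import *
def fitmark(c,roi,x0=(563.6,151.8,.045),vmin=70):
    hsv=cv2.cvtColor(c["color"],cv2.COLOR_RGB2HSV)
    m=((hsv[...,0]>18)&(hsv[...,0]<35)&(hsv[...,1]>130)&(hsv[...,2]>vmin))
    a=np.zeros_like(m); r=roi; a[r[0]:r[1],r[2]:r[3]]=m[r[0]:r[1],r[2]:r[3]]
    ys,xs=np.nonzero(a); P=unproj(c,np.stack([xs,ys],1),20,True)[:,:2]
    def res(q):
        d=P-q[:2]; X=d@[np.cos(q[2]),np.sin(q[2])]; Y=d@[-np.sin(q[2]),np.cos(q[2])]
        return np.abs(np.maximum(abs(X),abs(Y))-36)
    f=lambda q: np.minimum(res(q),4).mean()
    o=minimize(f,x0,method="Nelder-Mead",options=dict(initial_simplex=np.array([[0,0,0],[5,0,0],[0,5,0],[0,0,.05]])+np.array(x0)))
    return o.x,o.fun,len(P)
E
python3 - <<'E'
from mark import *
import pickle
c=shot(["wrist"])["wrist"]; print(fitmark(c,(160,265,165,268)))
print(fitmark(pickle.load(open("/tmp/db.pkl","rb"))["wrist"],(105,195,255,345)))
print(fitmark(pickle.load(open("/tmp/e.pkl","rb"))["wrist"],(50,125,85,155)))
print(fitmark(pickle.load(open("/tmp/n.pkl","rb"))["wrist"],(65,150,75,140)))
p,R,s=tool()
zoom(c,165,245,250,390,"pics/ac2.png",5.5)
for q in [(264.2,195.5),(376.6,194.5)]: print("plinth edge in tool",R.inv().apply(unproj(c,q,105.7-59.6+50,True)[0]-p).round(1))
E
```

```text
(array([5.63364041e+02, 1.52789980e+02, 4.85620348e-02]), np.float64(1.245554003139405), 1692)
(array([5.63682905e+02, 1.52303233e+02, 5.14685827e-02]), np.float64(1.731049809805542), 868)
(array([5.63911108e+02, 1.52803010e+02, 5.26814956e-02]), np.float64(1.6586282648985), 787)
(array([5.63349715e+02, 1.52795846e+02, 5.00156586e-02]), np.float64(1.5887164799768272), 952)
plinth edge in tool [-30.7   9.8  28.5]
plinth edge in tool [27.5  9.8 29. ]
```

View pics/ac2.png

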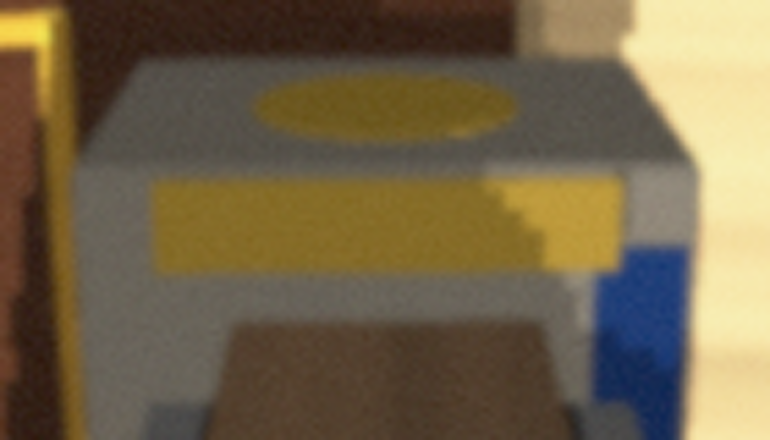

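```bash
python3 - <<'E'
from h import *
plan(564.5,151.5,105,-1.521);plan(564.5,151.5,81,-1.521)
E
```

```text
row [-82.8, 0.8, -7.7] [-0.0, -0.009, 0.001] dist 83 rowsNeeded 1.3
row [-82.9, 24.8, -7.7] [-0.0, -0.009, 0.001] dist 87 rowsNeeded 1.4
```

Request:
{"method": "send_rows", "body": {
  "steps": [
    [0, -25, 0, -2, 0, -0.008, 0],
    [0, -55, 0, -5, 0, -0.008, 0],
    [0, -76, 0, -8, 0, -0.008, 0],
    [0, -83, 0, -8, 0, -0.008, 0],
    [0, -83, 10, -8, 0, -0.008, 0],
    [0, -83, 19, -8, 0, -0.008, 0],
    [0, -83, 22, -8, 0, -0.008, 0],
    [0, -83, 22, -8, 0, -0.008, 0]
  ]
}}

```text
t: 46.42
tool_pos: [563.6, 152.8, 83.4]
ee_rot: [-1.571, -0.0, -1.52]
force: [0.1, -0.7, -3.1]
grip_width: 29.2
```

```bash
python3 - <<'E'
from h import *
st(); d=shot(["wrist","scene"],"ad"); zoom(d["wrist"],140,300,230,410,"pics/ad2.png",4); plan(564.5,151.5,80,-1.521)
zoom(d["scene"],190,300,300,440,"pics/ad3.png",5)
E
```

```text
t 46.42 pos [563.6 152.8  83.4] rpy [-1.571 -0.    -1.52 ] F [ 0.1 -0.7 -3.1] w 29.2 q [-1.08  0.43  0.94  1.82 -0.39  1.09 -1.52]
row [1.8, 4.0, 0.4] [-0.0, 0.001, -0.0] dist 4 rowsNeeded 0.1
```

View pics/ad2.png

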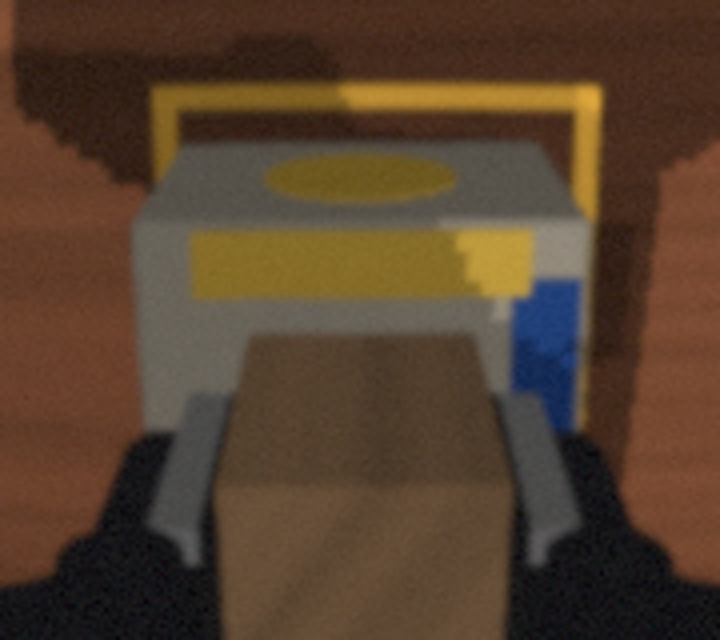

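View pics/ad3.png

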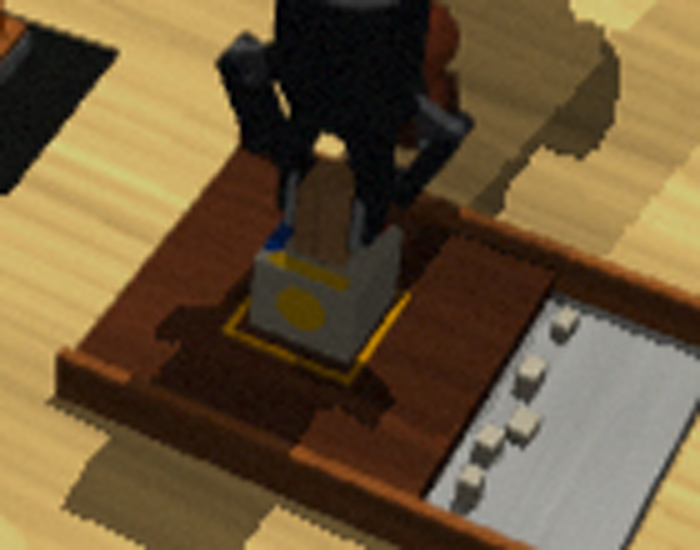

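Request:
{"method": "send_rows", "body": {
  "steps": [
    [0, 2.3, 0, 0.5, 0, 0, 0],
    [0, 2.3, 2, 0.5, 0, 0, 0],
    [0, 2.3, 3, 0.5, 0, 0, 0],
    [0, 2.3, 3, 0.5, 0, 0, 0]
  ]
}}

```text
t: 47.02
tool_pos: [564.2, 151.5, 80.7]
ee_rot: [-1.571, 0.0, -1.519]
force: [-1.0, -0.1, -4.4]
grip_width: 29.2
```

```bash
python3 - <<'E'
from h import *
st(); d=shot(["wrist"]); zoom(d["wrist"],140,300,230,410,"pics/ae2.png",4)
E
```

```text
t 47.02 pos [564.2 151.5  80.7] rpy [-1.571  0.    -1.519] F [-1.  -0.1 -4.4] w 29.2 q [-1.07  0.43  0.93  1.82 -0.39  1.09 -1.51]
```

View pics/ae2.png

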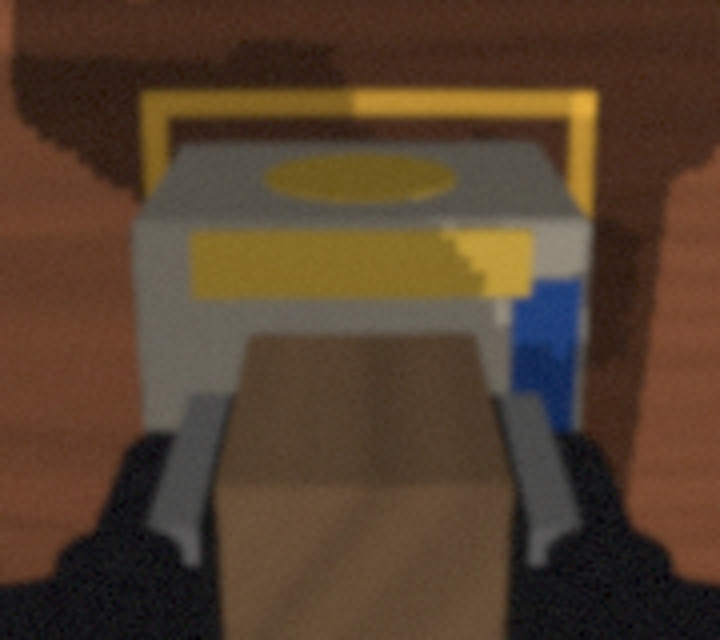

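Request:
{"method": "send_rows", "body": {
  "steps": [
    [0, 1, 0, 0.2, 0, 0, 0],
    [0, 1, 1, 0.2, 0, 0, 0],
    [0, 1, 1.5, 0.2, 0, 0, 0],
    [0, 1, 1.5, 0.2, 0, 0, 0]
  ]
}}

```text
t: 47.58
tool_pos: [564.7, 150.4, 79.7]
ee_rot: [-1.571, 0.0, -1.519]
force: [-1.3, 0.2, -0.5]
grip_width: 28.9
```

```bash
python3 - <<'E'
from h import *
st(); d=shot(["wrist"]); zoom(d["wrist"],140,300,230,410,"pics/af2.png",4)
E
```

```text
t 47.58 pos [564.7 150.4  79.7] rpy [-1.571  0.    -1.519] F [-1.3  0.2 -0.5] w 28.9 q [-1.07  0.43  0.93  1.82 -0.39  1.09 -1.51]
```

View pics/af2.png

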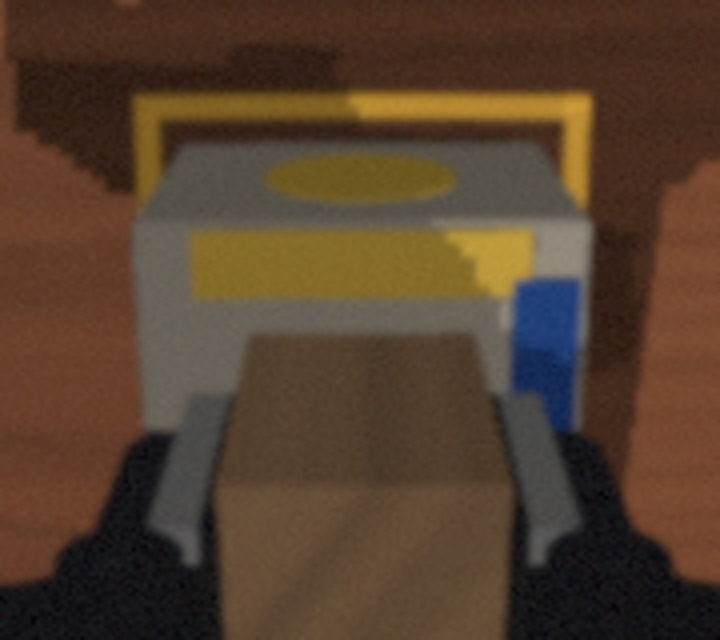

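Request:
{"method": "send_rows", "body": {
  "steps": [
    [0.15, 0, 0, 0, 0, 0, 0],
    [0.4, 0, 0, 0, 0, 0, 0],
    [0.6, 0, 0, 0, 0, 0, 0],
    [1, 0, 0, 0, 0, 0, 0],
    [1, 0, 0, 0, 0, 0, 0],
    [1, 0, -20, 0, 0, 0, 0],
    [1, 0, -60, 0, 0, 0, 0],
    [1, 0, -110, 0, 0, 0, 0],
    [1, 0, -160, -20, 0, 0, 0],
    [1, 0, -180, -40, 0, 0, 0],
    [1, 0, -180, -40, 0, 0, 0]
  ]
}}

```text
t: 49.0
tool_pos: [525.2, 148.5, 262.0]
ee_rot: [-1.567, 0.005, -1.518]
force: [0.4, 0.2, -0.0]
grip_width: 85.0
```

```bash
python3 - <<'E'
from look import *
from mark import fitmark
c,o=look("ag",["plinth","scraper"],[(564,152,.05),(495,-104,.1)],{"plinth":20,"scraper":3})
print(fitmark(c,(0,400,0,640)) if 0 else "")
d=shot(["scene","top"],"ag")
q=proj(c,[563.5,152.7,20],True)[0].astype(int); print(q)
zoom(c,max(0,q[1]-60),q[1]+60,q[0]-75,q[0]+75,"pics/ag2.png",5)
zoom(d["scene"],180,310,280,460,"pics/ag3.png",4)
E
```

```text
t 49.0 pos [525.2 148.5 262. ] rpy [-1.567  0.005 -1.518] F [ 0.4  0.2 -0. ] w 85.0 q [-1.3   0.11  1.07  1.7  -0.11  1.38 -1.74]
plinth 0.65 [ 6.18549e+02  2.14924e+02 -2.71000e-01] 0.093
scraper 0.81 [ 4.98411e+02 -1.29132e+02  1.52000e-01] 0.931

[320 138]
```

View pics/ag2.png

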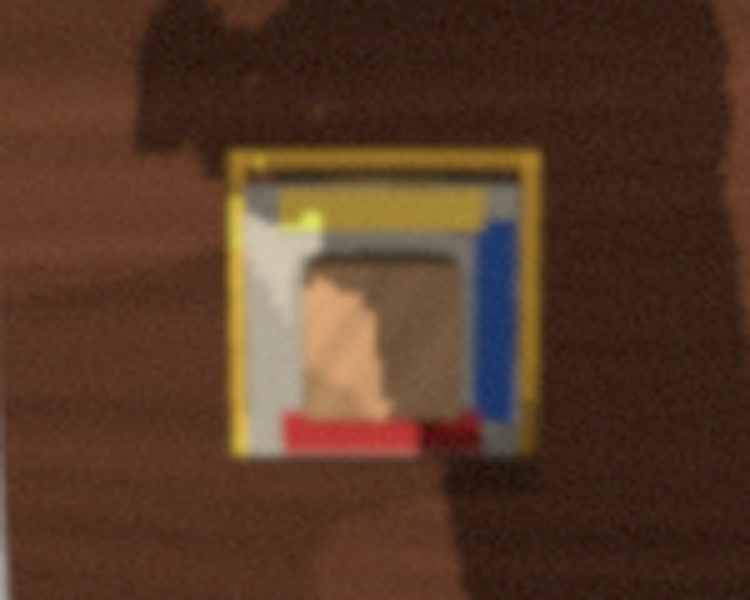

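View pics/ag_wrist.png

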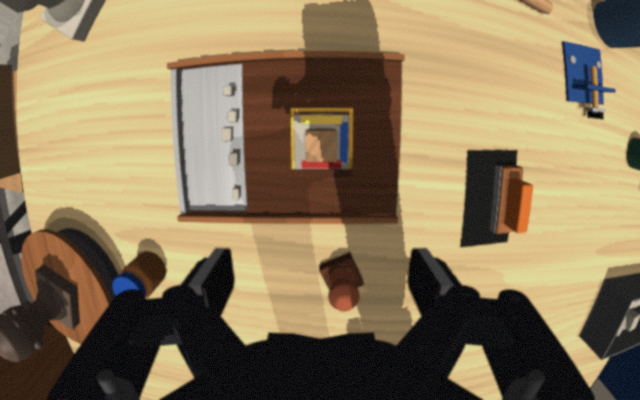

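View pics/ag3.png

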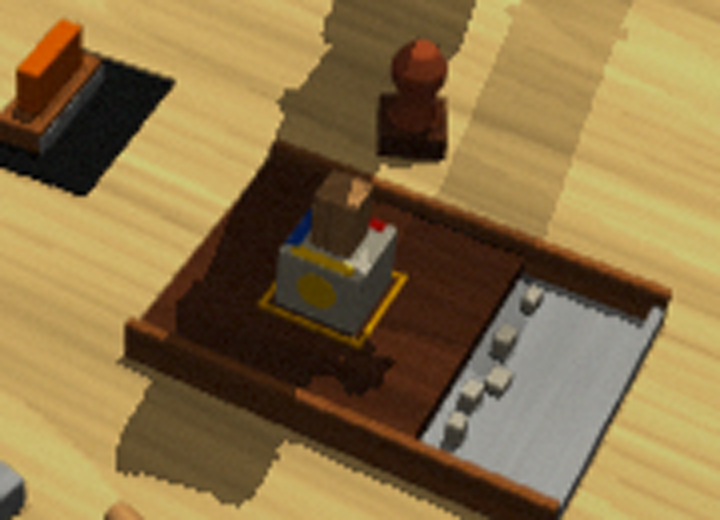

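View pics/ag_top.png

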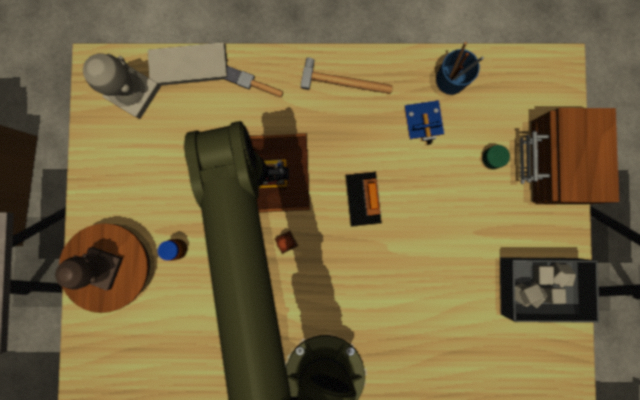

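```bash
python3 - <<'E'
from h import *
plan(515,-128,190,-1.42)
E
```

```text
row [275.1, 68.9, -23.7] [0.001, -0.099, 0.002] dist 285 rowsNeeded 4.6
```

Request:
{"method": "send_rows", "body": {
  "steps": [
    [1, 55, 0, -5, 0, -0.02, 0],
    [1, 110, 0, -10, 0, -0.04, 0],
    [1, 165, 20, -15, 0, -0.07, 0],
    [1, 220, 45, -20, 0, -0.1, 0],
    [1, 265, 65, -24, 0, -0.1, 0],
    [1, 275, 69, -24, 0, -0.1, 0],
    [1, 275, 69, -24, 0, -0.1, 0],
    [1, 275, 69, -24, 0, -0.1, 0]
  ]
}}

```text
t: 50.25
tool_pos: [515.6, -125.9, 190.5]
ee_rot: [-1.571, 0.0, -1.417]
force: [0.8, 0.1, -0.5]
grip_width: 85.5
```

```bash
python3 - <<'E'
from look import *
c,o=look("ah",["scraper"],[(498,-129,.15)],{"scraper":3})
x,y,w=o["scraper"][0]
plan(x,y,110,w-np.pi/2);plan(x,y,35,w-np.pi/2)
E
```

```text
t 50.25 pos [ 515.6 -125.9  190.5] rpy [-1.571  0.    -1.417] F [ 0.8  0.1 -0.5] w 85.5 q [-0.89  0.17  1.19  1.83 -0.16  1.25 -1.07]
scraper 0.87 [ 4.98638e+02 -1.28410e+02  1.12000e-01] 0.955
row [0.0, 80.6, -17.3] [-0.001, 0.043, -0.0] dist 82 rowsNeeded 1.3
row [0.0, 155.6, -17.3] [-0.001, 0.043, -0.0] dist 157 rowsNeeded 2.5
```

View pics/ah_wrist.png

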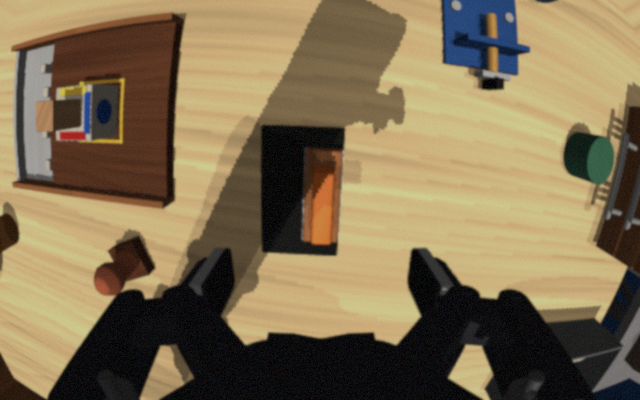

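Request:
{"method": "send_rows", "body": {
  "steps": [
    [1, 0, 0, -10, 0, -0.18, 0],
    [1, 0, 0, -17, 0, -0.36, 0],
    [1, 0, 0, -17, 0, -0.54, 0],
    [1, 0, 0, -17, 0, -0.72, 0],
    [1, 0, 0, -17, 0, -0.9, 0],
    [1, 0, 0, -17, 0, -1.08, 0],
    [1, 0, 0, -17, 0, -1.26, 0],
    [1, 0, 0, -17, 0, -1.44, 0],
    [1, 0, 0, -17, 0, -1.6, 0],
    [1, 0, 0, -17, 0, -1.78, 0],
    [1, 0, 0, -17, 0, -1.96, 0],
    [1, 0, 0, -17, 0, -2.14, 0],
    [1, 0, 0, -17, 0, -2.32, 0],
    [1, 0, 0, -17, 0, -2.5, 0],
    [1, 0, 0, -17, 0, -2.68, 0],
    [1, 0, 0, -17, 0, -2.86, 0],
    [1, 0, 0, -17, 0, -3.02, 0],
    [1, 0, 0, -17, 0, -3.1, 0],
    [1, 0, 0, -17, 0, -3.1, 0],
    [1, 0, 0, -17, 0, -3.1, 0]
  ]
}}

```text
t: 52.85
tool_pos: [498.4, -129.5, 190.6]
ee_rot: [-1.571, -0.0, 1.681]
force: [0.8, 0.1, -0.4]
grip_width: 85.4
```

```bash
python3 - <<'E'
from look import *
c,o=look("ai",["scraper"],[(498,-129,.15)],{"scraper":3})
x,y,w=o["scraper"][0]
plan(x,y,110,w+np.pi/2);plan(x,y,35,w+np.pi/2)
E
```

```text
t 52.85 pos [ 498.4 -129.5  190.6] rpy [-1.571 -0.     1.681] F [ 0.8  0.1 -0.4] w 85.4 q [-0.71  0.06  0.96  1.87 -0.05  1.24  1.94]
scraper 0.89 [ 4.97574e+02 -1.28038e+02  1.07000e-01] 0.958
row [1.8, 80.4, 0.5] [0.0, 0.003, 0.0] dist 80 rowsNeeded 1.3
row [1.7, 155.4, 0.5] [0.0, 0.003, 0.0] dist 155 rowsNeeded 2.5
```

View pics/ai_wrist.png

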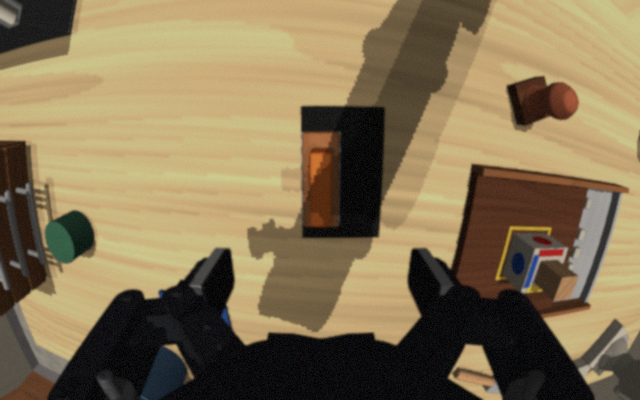

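Request:
{"method": "send_rows", "body": {
  "steps": [
    [1, 1, 50, 0, 0, 0, 0],
    [1, 1, 100, 0, 0, 0, 0],
    [1, 1, 140, 0, 0, 0, 0],
    [1, 1, 155, 0, 0, 0, 0],
    [1, 1, 155, 0, 0, 0, 0],
    [0, 1, 155, 0, 0, 0, 0],
    [0, 1, 155, 0, 0, 0, 0],
    [0, 1, 155, 0, 0, 0, 0],
    [0, 1, 155, 0, 0, 0, 0],
    [0, 1, 155, 0, 0, 0, 0],
    [0, 1, 155, 0, 0, 0, 0]
  ]
}}

```text
t: 54.32
tool_pos: [498.5, -129.1, 35.9]
ee_rot: [-1.572, -0.0, 1.681]
force: [-0.1, -0.4, 5.9]
grip_width: 19.0
```

```bash
python3 - <<'E'
from h import *
st(); plan(495,-105,45,1.68);plan(495,-105,36,1.68)
E
```

```text
t 54.33 pos [ 498.5 -129.1   35.9] rpy [-1.572 -0.     1.681] F [-0.1 -0.4  5.9] w 19.0 q [-0.59  0.32  0.9   2.02 -0.31  0.94  2.15]
row [24.3, -9.1, 0.8] [0.001, 0.001, 0.0] dist 26 rowsNeeded 0.4
row [24.3, -0.1, 0.8] [0.001, 0.001, 0.0] dist 24 rowsNeeded 0.4
```

Request:
{"method": "send_rows", "body": {
  "steps": [
    [0, 0, -5, 0, 0, 0, 0],
    [0, 0, -9, 0, 0, 0, 0],
    [0, 8, -9, 0, 0, 0, 0],
    [0, 16, -9, 1, 0, 0, 0],
    [0, 24, -9, 1, 0, 0, 0],
    [0, 24, -9, 1, 0, 0, 0],
    [0, 24, -4, 1, 0, 0, 0],
    [0, 24, 0, 1, 0, 0, 0],
    [0, 24, 0, 1, 0, 0, 0]
  ]
}}

```text
t: 55.45
tool_pos: [494.3, -105.7, 35.9]
ee_rot: [-1.57, -0.001, 1.68]
force: [-3.7, 1.3, 8.1]
grip_width: 19.6
```

```bash
python3 - <<'E'
from h import *
st(); shot(["wrist"],"aj")
E
```

```text
t 55.45 pos [ 494.3 -105.7   35.9] rpy [-1.57e+00 -1.00e-03  1.68e+00] F [-3.7  1.3  8.1] w 19.6 q [-0.65  0.29  0.9   2.04 -0.29  0.94  2.09]
```

View pics/aj_wrist.png

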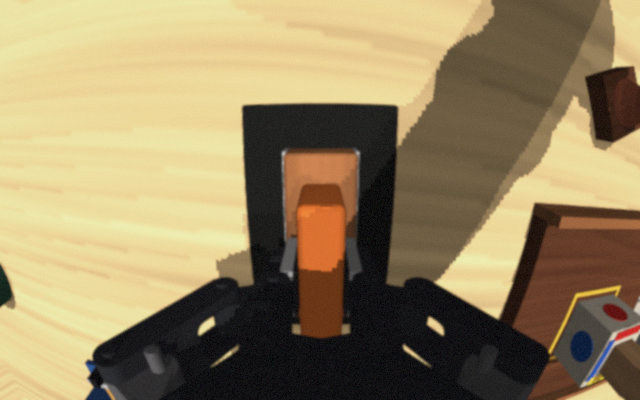

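Scraper is centred on the mat, standing. I release, rise and recheck everything.

Request:
{"method": "send_rows", "body": {
  "steps": [
    [0.15, 0, -0.5, 0, 0, 0, 0],
    [0.4, 0, -0.5, 0, 0, 0, 0],
    [1, 0, -0.5, 0, 0, 0, 0],
    [1, 0, -0.5, 0, 0, 0, 0],
    [1, 0, -0.5, 0, 0, 0, 0],
    [1, 0, -30, 0, 0, 0, 0],
    [1, 0, -80, 0, 0, 0, 0],
    [1, 0, -140, 0, 0, 0, 0],
    [1, 0, -190, 0, 0, 0, 0],
    [1, 0, -190, 0, 0, 0, 0]
  ]
}}

```text
t: 56.75
tool_pos: [496.9, -105.8, 229.1]
ee_rot: [-1.579, -0.001, 1.681]
force: [0.4, 0.4, -1.1]
grip_width: 85.2
```

```bash
python3 - <<'E'
from look import *
c,o=look("ak",["scraper","plinth"],[(495,-105,.11),(564,152,.05)],{"scraper":3,"plinth":20})
plan(570,215,240,1.62)
E
```

```text
t 56.75 pos [ 496.9 -105.8  229.1] rpy [-1.579e+00 -1.000e-03  1.681e+00] F [ 0.4  0.4 -1.1] w 85.2 q [-0.82 -0.02  0.98  1.83  0.01  1.31  1.84]
scraper 0.79 [ 4.94054e+02 -1.04508e+02  1.07000e-01] 0.967
plinth 0.97 [5.64148e+02 1.53410e+02 2.70000e-02] 0.961
row [309.8, -15.7, -111.1] [-0.001, 0.061, 0.0] dist 329 rowsNeeded 5.3
```

View pics/ak_wrist.png

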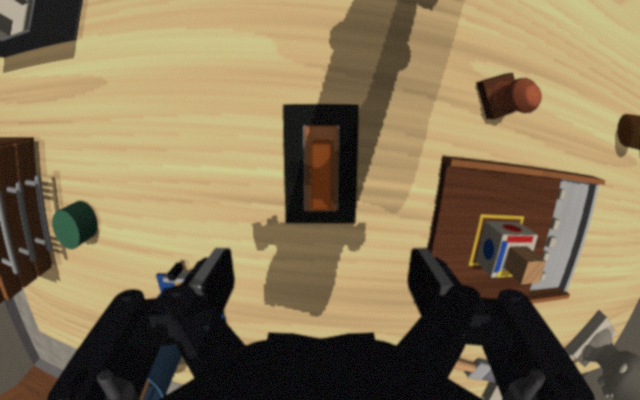

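```bash
python3 - <<'E'
from h import *
plan(625,152,230,1.62)
E
```

```text
row [241.1, -5.8, -158.8] [-0.001, 0.061, 0.0] dist 289 rowsNeeded 4.6
```

Request:
{"method": "send_rows", "body": {
  "steps": [
    [1, 45, -5, -30, 0, 0.01, 0],
    [1, 95, -5, -62, 0, 0.03, 0],
    [1, 145, -5, -95, 0, 0.05, 0],
    [1, 195, -5, -128, 0, 0.061, 0],
    [1, 235, -5, -155, 0, 0.061, 0],
    [1, 241, -6, -159, 0, 0.061, 0],
    [1, 241, -6, -159, 0, 0.061, 0],
    [1, 241, -6, -159, 0, 0.061, 0],
    [1, 241, -6, -159, 0, 0.061, 0]
  ]
}}

```text
t: 58.02
tool_pos: [625.7, 149.9, 231.6]
ee_rot: [-1.571, -0.0, 1.618]
force: [-0.0, -0.6, 0.2]
grip_width: 85.9
```

```bash
python3 - <<'E'
from look import *
c,o=look("al",["plinth"],[(564,152,.05)],{"plinth":20})
q=proj(c,[563.5,152.7,20],True)[0].astype(int); print(q)
zoom(c,max(0,q[1]-60),q[1]+60,q[0]-75,q[0]+75,"pics/al2.png",5)
E
```

```text
t 58.02 pos [625.7 149.9 231.6] rpy [-1.571 -0.     1.618] F [-0.  -0.6  0.2] w 85.9 q [-0.91  0.39  0.84  1.49 -0.29  1.39  1.56]
plinth none
[324 118]
```

View pics/al2.png

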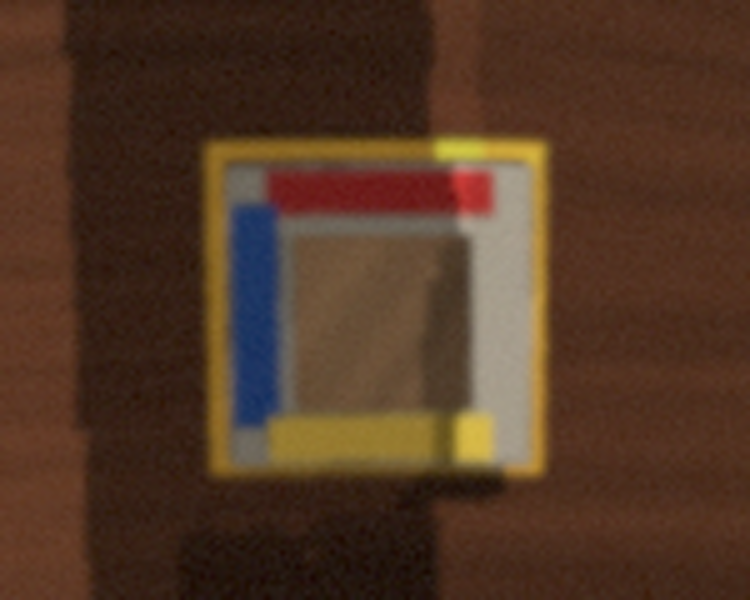

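```bash
python3 - <<'E'
from h import *
from bench import finish_job
d=shot(["top","scene","wrist"],"am"); zoom(d["scene"],150,310,160,460,"pics/am3.png",2.6)
for n in ["tin","jar","maquette"]:
    S=finder.silhouettes("top",n); print(n,[np.round(q["rect"],1) for q in S[:1]])
E
```

```text
tin [array([495.9, 156.3,  31.4,  27.7])]
jar [array([173.1, 249.4,  32.4,  21.7])]
maquette [array([286. , 244.3,  20. ,  21.2])]
```

View pics/am3.png

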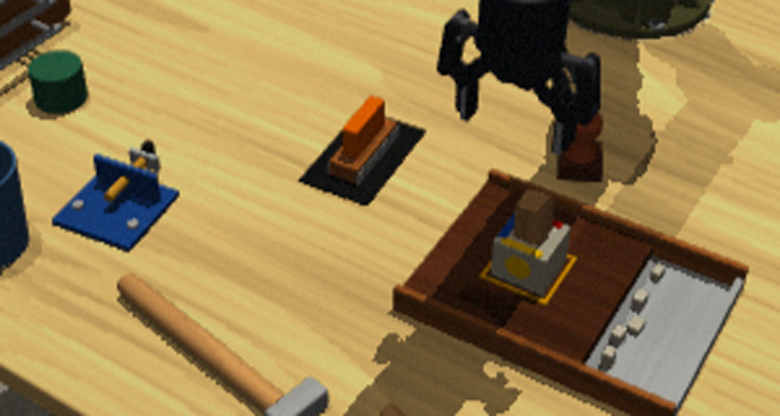

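Everything is in place: five chips in the trough, plinth in the outline, scraper on its mat, bystanders unmoved.

```bash
python3 -c "
from bench import finish_job
print(finish_job())"
```

```text
the job is handed in; nothing more can be done
None
```

The job is done and handed in at about 58 s of the 208 s allowed.

- **Sweeping:** I swept all five chips into the trough with the scraper in three passes. The last pictures show all five there and the board clear.
- **Marking:** I pressed the red, blue and yellow faces on the bar in that order. Each time I pushed until the tool stopped moving and the force rose past the spring's 6 N to 12–13 N. I held it there about 1 s. The bar's travel was never read directly, so "fully home" rests on that stop. The off-centre error was about 1 mm by my measurements.
- **Plinth:** It stands in the yellow outline with the red face towards the robot. The closest overhead view shows it square and centred to about 1–2 mm. One network fit from another view put it about 1 mm and 1.3° off. The network found no plinth in the final close view, so I judged that one by eye.
- **Scraper:** It was knocked about 24 mm aside, to the edge of its mat, after I had put it back. I picked it up again and stood it on the middle of the mat. The last fit put it within about 1 mm of the mat's centre.
- **Other things:** In the top camera the tin, jar and maquette are where they started, to within about a pixel. I noticed no slackening of the grip.

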